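# Populate a DIN rail: breaker, power supply and plug-in relay

### The arm

A 7-joint arm with a two-finger parallel gripper is mounted at the origin on a cart in front of the work surface, level with it; the furniture and walls round the work are solid. World frame = base frame: x ahead of the robot, y to its left, z up, the work surface at z = 0. Lengths are in m, angles in rad, forces in N, time in s.
With the tool pointing down it reaches from about 0.4 to 0.85 m from the base axis. Payload 10.4 kg.
Tool frame: the origin (TCP) lies where the fingers leave the gripper's body, on its centre line; the fingertips stand 70 mm ahead of it and the grasp point (between the pads) lies r.grip_depth ahead of it (r.grip_depth is the distance from the TCP to the grasp point, in m); z points along the fingers, y is the direction in which the jaws open and shut (so a half turn about z gives the same grasp; the last joint's range is limited). The gripper opens to 87 mm and grips with 3 to 60 N. Pads are 19 mm wide; open, the fingers measure 117 mm over their backs; the gripper's body (75 mm by 190 mm) begins 51 mm behind the grasp point.
Start: joints at [-1.208, 0.332, -0.065, 1.46, 0.022, 1.35, -0.088], TCP at [0.235, 0.579, 0.292] pointing down, gripper open.
Joint ranges: [-2.6, 2.6], [-0.5, 2.12], [-1.47, 1.34], [0.16, 2.42], [-1.27, 4.41], [0.06, 2.06], [-2.6, 2.6]. Speed limits (rad/s): [2.22, 2.22, 2.79, 2.79, 3.14, 3.14, 3.14].

### API

Orientations are given as a unit quaternion [x, y, z, w].
In Python, from bench import monitor, viewer, workorder, nets, r gives the robot as it stands.
- The arm moves only by the tool drive_tool, never from a script. Its argument "plan" is a list of rows, each an object of numbers: "rx", "ry", "rz": the turn, a rotation vector about the tool's x, y, z in units of 360 degrees (1.0 is 360 degrees); "x", "y", "z": the shift along the tool's x, y, z in units of 1000 mm (1.0 is 1000 mm); "fingers": the opening, from 0 (shut) to 1 (fully open). In form: [{"rx": .., "ry": .., "rz": .., "x": .., "y": .., "z": .., "fingers": ..}, ...]. A call has 1 to 12 rows; each row is the pose to reach, as a shift and turn from the pose commanded when the call began, along the tool's axes at that moment, turning the shorter way round; what a row does not reach only later rows make up. A row lasts 1/8 s, in which the tool goes at most 62.5 mm and 10.7 degrees, less where a joint would pass 70% of its speed; a pose out of reach is approached as far as the arm can. A call with a number of a shift or a turn outside -1 to 1 is refused whole. A call with a gripper value outside its range is refused whole. The fingers move at their own pace and stop on an object; "squeeze" is the grip in N (left out, the last holds). Time passes only in rows, so rows that repeat a pose let the fingers close. It gives the time, the measured TCP pose, the force and the opening at its end, in the units of the state.
- monitor.read_state(): the state, without advancing time (a new reading comes with each control period).
- viewer.camera(name): name is "scene" or "side" or "wrist"; returns a dict with "color" (480x640x3 uint8, red, green, blue), "depth" (480x640 float32, m along the optical axis (not along the pixel's ray), 0 where there is no reading), "camera_matrix" (3x3 intrinsics, pixels), "xyz" and "rotation" of the camera in the world. Camera axes: x right, y down, z forward; pixel columns grow to the right and rows downward; lengths in m; the calibration is good to about 2 mm. A picture is of the moment at which its call begins.
- workorder.close_job(): hands the job in, once; it reports no verdict.
Trained networks look in the newest picture that a camera, given by its name, has taken for a name from the list of things; names that differ only in an ending like _2 or _b are one class to them, and where a whole thing is asked for, a point or a joint stands for the part that bears it (a point fixed in the world has none). Each returns a list of dicts, best first, with "confidence" (0 to 1); they miss things now and then, are a little off and sometimes report something else, mostly with a low value. They report only what shows in the picture. A call takes as long as a camera call.
- nets.find_in(label, camera): "centre" ([x, y, z] in m, in world coordinates, good to about 4 mm: the middle of the surface that is visible of it).
- nets.regions_of(label, camera): "region" (480x640 bool, what is visible of it).
The state is a dict: "time": time; "joint_positions": joint angles; "joint_vel": joint speeds; "joint_torque": joint torques, N m; "ee_pos": TCP position; "eef_rot": TCP orientation; "ft_force": force on the tool from outside, world axes, zero at the start; "torque": the same for the moment, N m; "width": finger opening in m.
Only numpy, scipy, OpenCV 4.12 (cv2) and the standard library are available. Lean on these libraries where they do the work, as an engineer would, in place of code of your own. Each camera call takes 0.05 s, during which the arm holds its last target.

### The job

Build up the small control panel: seat the loose modules on its rail, down home and in line, with the circuit breaker right beside the main switch and the relay socket right beside the slim terminals at the other end (no more than about 1 cm apart), and the power supply between breaker and socket. Plug the clear relay fully home, upright, in the recess on top of the socket. Let go of everything, and leave the red screwdriver and the blue nippers where they lie.

Things in the scene. Friction and masses are not known exactly. Their poses are not given: they have to be found in the camera images.
- panel: sheet-metal plate 120 (x) x 300 (y) x 3 mm, long edges turned up to 9 mm, fixed on the left desk mat (top at z = 2.6 mm); along its middle a metal top-hat rail, 35 mm wide (x), 270 long (y), top 18 mm above the plate's underside. Origin: centre of underside; y along the rail, z up. A seated module has its origin at x = 0, 6 mm above this one.
- main_switch: main switch, fixed on one end of the rail (which end varies): grey block 76 (x) x 40 (y) mm with a black rotary knob, 86 mm high in all. Origin: centre of its underside, on the rail's centre line, 110 mm from the panel's centre, 6 mm above the panel's origin; axes as the panel's.
- terminals: five slim grey terminals in a row, fixed on the other end of the rail, together 50 (x) x 40 (y) x 43 mm high. Origin: centre of underside, on the rail's centre line, 110 mm from the panel's centre, across from the main switch, 6 mm above the panel's origin; axes as the panel's.
- breaker: loose two-pole circuit breaker, very light grey, upright: body 76 (x) x 36 (y) mm to z = 46; raised middle 45 (x) x 36 (y) from z = 46 to 70, to be pinched across its 45 mm (along x); black toggle bar on top to z = 78. Slot for the rail underneath along y: 38 mm wide, 12 deep, flared to 50 at the mouth, centring itself. Either way round. Origin: centre of underside. About 0.16 kg.
- power_supply: loose power supply, the widest module, grey with dark vent slots on top: body 76 (x) x 54 (y) mm to z = 46, raised middle 45 (x) x 54 (y) from z = 46 to 70, to be pinched across its 45 mm (along x). Rail slot underneath along y as the breaker's. Either way round. Origin: centre of underside. About 0.24 kg.
- relay_socket: loose relay socket, dark grey: body 76 (x) x 40 (y) mm to z = 34; raised middle 45 (x) x 40 (y) from z = 34 to 55, to be pinched across its 45 mm (along x); in its top an open recess for the relay, 39 (x) x 32 (y) mm, 12 deep (floor z = 43). Rail slot underneath along y as the breaker's. Either way round. Origin: centre of underside. About 0.10 kg.
- relay: loose plug-in relay, clear cover (copper coil inside), black foot, upright: 35 (x) x 28 (y) x 58 mm high, lowest 6 mm tapered by 3 mm a side; pinch it above z = 20. Fits the socket's recess with 2 mm play a side, its x along the socket's x, either way round; home, its origin is 43 mm above the socket's. Origin: centre of underside. About 0.07 kg.
- red_driver: bystander: red-handled screwdriver, 161 mm long, lying in front of the panel; leave it alone. Origin: centre of its underside.
- nippers: bystander: blue-handled nippers, 94 x 142 x 13 mm, lying right of the work; leave it alone. Origin: centre of its underside.

How it is judged:
At the end, for the whole second after the job is handed in: Breaker, supply, socket seated on rail (4 mm, 0.12 rad, tilt 0.06); centres: breaker within 53 mm of main switch, socket within 55 mm of terminals, supply between, within 45 mm of panel middle; relay home in socket (2.5 mm in height, 6 mm, 0.2 rad, tilt 0.08); all released, at rest (z of breaker in the frame of panel between 0.003 and 0.0085 m and x of breaker in the frame of panel between -0.004 and 0.004 m and angle between the y axis of each of breaker, power_supply, relay_socket and the y axis of panel, either way round below 0.12 rad and angle between each of breaker, power_supply, relay_socket's own z axis and vertical below 0.06 rad and z of power_supply in the frame of panel between 0.003 and 0.0085 m and x of power_supply in the frame of panel between -0.004 and 0.004 m and z of relay_socket in the frame of panel between 0.003 and 0.0085 m and x of relay_socket in the frame of panel between -0.004 and 0.004 m and horizontal distance between breaker and main_switch below 0.053 m and horizontal distance between relay_socket and terminals below 0.055 m and y of power_supply in the frame of panel between -0.045 and 0.045 m and z of relay in the frame of relay_socket between 0.0405 and 0.0455 m and horizontal distance between relay and relay_socket below 0.006 m and angle between the x axis of relay and the x axis of relay_socket, either way round below 0.2 rad and angle between relay's own z axis and vertical below 0.08 rad and linear speed of each of breaker, power_supply, relay_socket, relay below 0.01 m/s); the robot touches nothing.
It fails at once if the red screwdriver is disturbed (moved more than 30 mm) (distance of red_driver from where it was at the start of the episode above 0.03 m).
It fails at once if the blue nippers are disturbed (moved more than 30 mm) (distance of nippers from where it was at the start of the episode above 0.03 m).
It also fails if it takes over 106 s, if anything falls off the work surface, if the arm or the gripper's body presses on something with over 40 N, if the wrist force passes 120 N, or if a joint passes its speed limit or range.

## Working session

There is one attempt and no reset: what is moved stays moved. The work goes in short steps, Python scripts to look and compute and a tool call to move; the robot and the scene stay as the last step left them, time stands still between calls to the robot, and variables do not carry over. Pictures are saved under pics/ and viewed, and the job is handed in when it is done.

Besides the shell and the picture viewer there is one more tool, called after "Emit:" as name(argument=value, ...), one argument or row to a line, values as JSON. drive_tool: Moves the arm, as the interface text tells. Its arguments: {"type":"object","properties":{"plan":{"type":"array","items":{"type":"object","properties":{"rx":{"type":"number","minimum":-1,"maximum":1},"ry":{"type":"number","minimum":-1,"maximum":1},"rz":{"type":"number","minimum":-1,"maximum":1},"x":{"type":"number","minimum":-1,"maximum":1},"y":{"type":"number","minimum":-1,"maximum":1},"z":{"type":"number","minimum":-1,"maximum":1},"fingers":{"type":"number"}}}},"squeeze":{"type":"number"}},"required":["plan"]}

```bash
ls; mkdir -p pics; python3 - <<'E'
from bench import monitor, viewer, workorder, nets, r
import cv2,numpy as np
s=monitor.read_state();print(s, r.grip_depth)
for n in ["scene","side","wrist"]:
    c=viewer.camera(n);cv2.imwrite(f"pics/a_{n}.png",c["color"][:,:,::-1]);print(n,c["xyz"],c["rotation"],c["camera_matrix"])
    np.savez(f"a_{n}.npz",**c)
    for l in ["panel","main_switch","terminals","breaker","power_supply","relay_socket","relay","red_driver","nippers"]:
        print(l,[(np.round(d["centre"],3).tolist(),round(d["confidence"],2)) for d in nets.find_in(l,n)][:2])
E
```

```text
pics
{'time': 0.0, 'joint_positions': array([-1.20762791,  0.33287799, -0.06468948,  1.46094486,  0.02162255,
        1.34989797, -0.08849865]), 'joint_vel': array([-2.39997185e-03,  7.57483802e-04,  5.55676450e-05,  3.88955744e-04,
        4.42130512e-04, -1.63739425e-03,  6.94439319e-04]), 'joint_torque': array([-2.37741142e-04, -6.23250389e+01,  2.43807840e-02, -3.89919841e+01,
       -6.14746870e-02,  3.94115585e-02,  1.32527384e-04]), 'ee_pos': array([0.23507346, 0.57879547, 0.29144834]), 'eef_rot': array([ 1.91681810e-01,  9.81456862e-01, -7.10100089e-04, -9.18798449e-05]), 'ft_force': array([ 0.01263779, -0.2665026 ,  0.40420371]), 'torque': array([ 0.00333113, -0.02634911,  0.03410077]), 'width': 0.08733373851151241} 0.051
scene [-0.33259379 -0.64814586  0.48568545] [ 0.74900718 -0.37538238  0.23598914 -0.49232655] [[484.61860345   0.         327.52091729]
 [  0.         484.61860345 231.07362725]
 [  0.           0.           1.        ]]
panel [([0.508, 0.218, 0.003], 0.8), ([0.429, -0.302, 0.042], 0.17)]
main_switch [([0.53, 0.095, 0.05], 0.81)]
terminals [([0.494, 0.31, 0
[... 537 characters left out ...]
l [([0.512, 0.223, 0.008], 0.6)]
main_switch [([0.546, 0.09, 0.061], 0.97)]
terminals [([0.509, 0.305, 0.045], 0.58)]
breaker [([0.6, -0.053, 0.047], 0.78)]
power_supply [([0.448, -0.061, 0.048], 0.74), ([0.435, -0.163, 0.034], 0.68)]
relay_socket [([0.44, -0.168, 0.035], 0.7)]
relay [([0.443, -0.312, 0.047], 0.83)]
red_driver []
nippers [([0.455, -0.454, 0.011], 0.58)]
wrist [0.16146896 0.60914743 0.38451576] [0.82102817 0.5519714  0.08179708 0.12062154] [[348.47775488   0.         318.43949785]
 [  0.         348.47775488 236.98578244]
 [  0.           0.           1.        ]]
panel []
main_switch []
terminals []
breaker []
power_supply []
relay_socket []
relay []
red_driver []
nippers []
```

View pics/a_scene.png

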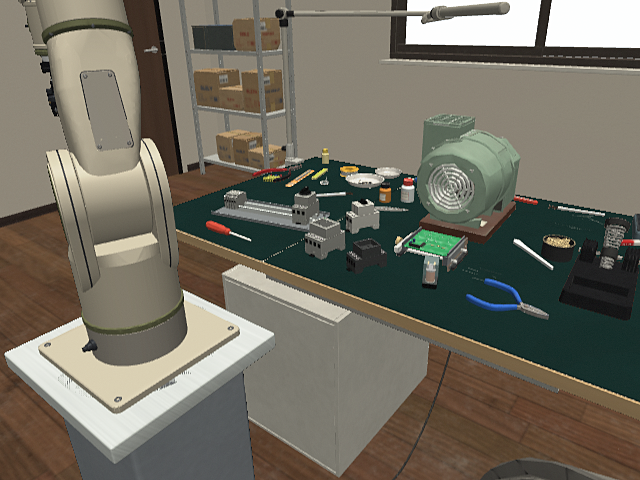

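View pics/a_side.png

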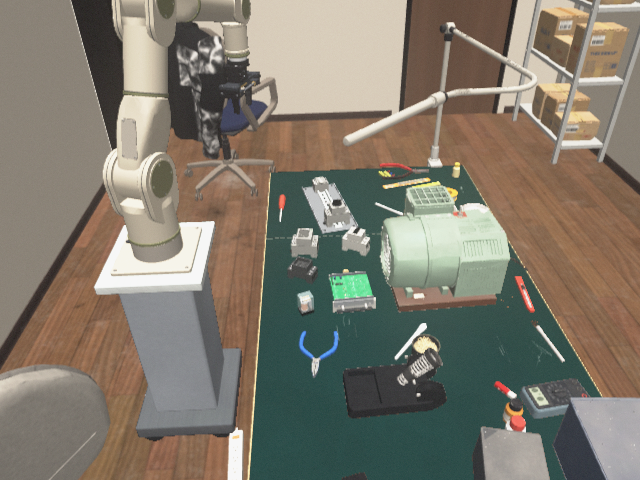

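View pics/a_wrist.png

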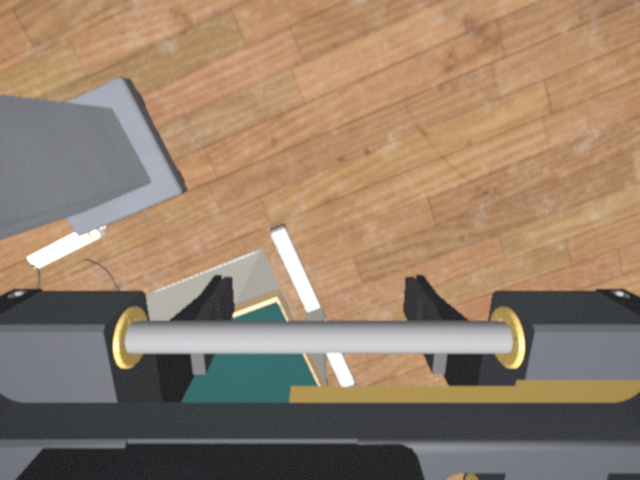

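```bash
cat > h.py <<'E'
import numpy as np, cv2
from scipy.spatial.transform import Rotation as R
from bench import monitor, viewer, workorder, nets, r
def base(yaw=0): # tool y at angle yaw from world x, z down
    c,s=np.cos(yaw),np.sin(yaw)
    return R.from_matrix(np.array([[-s,c,0],[c,s,0],[0,0,-1.]]).reshape(3,3))
def mv(p,yaw,s=None,cmd=None):
    s=s or monitor.read_state()
    p0,R0=(s["ee_pos"],R.from_quat(s["eef_rot"])) if cmd is None else cmd
    d=R0.inv().apply(np.array(p)-p0); rv=(R0.inv()*base(yaw)).as_rotvec()/(2*np.pi)
    print("shift",np.round(d,4),"turn",np.round(rv,4)); return d,rv
def st():
    s=monitor.read_state(); Rm=R.from_quat(s["eef_rot"]).as_matrix()
    print("t",round(s["time"],2),"p",np.round(s["ee_pos"],4),"yaw",round(np.arctan2(Rm[1,1],Rm[0,1]),4),"z",np.round(Rm[:,2],4),"F",np.round(s["ft_force"],1),"w",round(s["width"],4),"q",np.round(s["joint_positions"],2)); return s
def cloud(c):
    K=c["camera_matrix"];d=c["depth"];v,u=np.mgrid[:480,:640]
    P=np.stack([(u-K[0,2])/K[0,0]*d,(v-K[1,2])/K[1,1]*d,d],-1)
    rot=np.array(c["rotation"]); Rm=R.from_quat(rot) if rot.size==4 else R.from_matrix(rot)
    W=Rm.apply(P.reshape(-1,3)).reshape(480,640,3)+c["xyz"]; W[d<=0]=np.nan
    return W
E
python3 - <<'E'
from h import *
s=st(); c=np.load("a_wrist.npz")
R0=R.from_quat(s["eef_rot"]); print(R0.inv().apply(c["xyz"]-s["ee_pos"])); print((R0.inv()*R.from_quat(c["rotation"])).as_matrix().round(3))
mv([0.45,0.16,0.40],0.0)
E
```

```text
t 1.5 p [0.2352 0.5791 0.2923] yaw 1.185 z [-0.e+00  2.e-04 -1.e+00] F [ 0.2 -0.4  0.1] w 0.087 q [-1.21  0.33 -0.06  1.46  0.02  1.35 -0.09]
[ 0.07959554  0.00010984 -0.09222216]
[[-0.001 -0.958 -0.288]
 [ 1.    -0.001  0.001]
 [-0.001 -0.288  0.958]]
shift [-0.3568 -0.3074 -0.1078] turn [ 0.     -0.      0.1886]
```

Emit:
drive_tool(
  plan=[
    {"x": -0.05, "y": -0.04, "z": -0.02, "rz": 0.03},
    {"x": -0.1, "y": -0.08, "z": -0.04, "rz": 0.06},
    {"x": -0.15, "y": -0.12, "z": -0.06, "rz": 0.09},
    {"x": -0.2, "y": -0.16, "z": -0.08, "rz": 0.12},
    {"x": -0.24, "y": -0.2, "z": -0.1, "rz": 0.15},
    {"x": -0.29, "y": -0.25, "z": -0.1, "rz": 0.17},
    {"x": -0.33, "y": -0.29, "z": -0.1, "rz": 0.1886},
    {"x": -0.3568, "y": -0.3074, "z": -0.1, "rz": 0.1886},
    {"x": -0.3568, "y": -0.3074, "z": -0.1, "rz": 0.1886},
    {"x": -0.3568, "y": -0.3074, "z": -0.1, "rz": 0.1886},
  ],
)

```text
validation failed for argument at $.pl...
```

```bash
python3 - <<'E'
from h import *
st(); c=viewer.camera("wrist");cv2.imwrite("pics/b_wrist.png",c["color"][:,:,::-1]);np.savez("b_wrist.npz",**c)
E
```

```text
t 1.5 p [0.2352 0.5791 0.2923] yaw 1.185 z [-0.e+00  2.e-04 -1.e+00] F [ 0.2 -0.4  0.1] w 0.087 q [-1.21  0.33 -0.06  1.46  0.02  1.35 -0.09]
```

View pics/b_wrist.png

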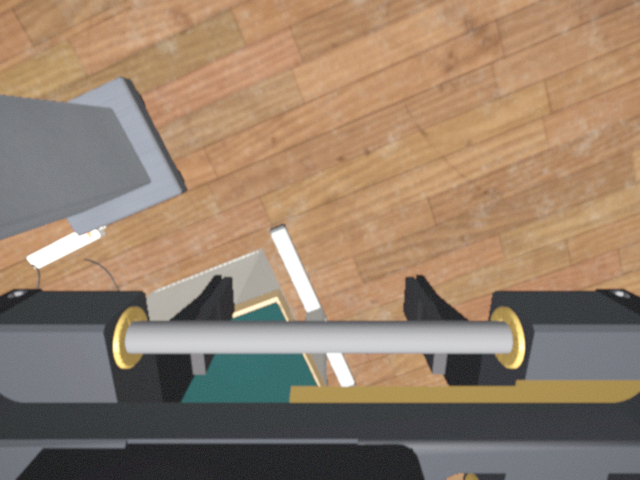

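The move was refused (the arm is still at the start; the picture is unchanged). I'll retry with every field given.

Emit:
drive_tool(
  plan=[
    {"rx": 0, "ry": 0, "rz": 0.03, "x": -0.05, "y": -0.04, "z": -0.02, "fingers": 1},
  ],
)

```text
time: 1.68
ee_pos: [0.2611, 0.5285, 0.3088]
eef_rot: [0.281, 0.96, -0.002, -0.001]
ft_force: [1.3, 0.3, 0.5]
width: 0.0872
```

```bash
python3 - <<'E'
from h import *
s=st(); mv([0.45,0.14,0.38],0.0)
E
```

```text
t 1.68 p [0.2611 0.5285 0.3088] yaw 1.001 z [-0.003  -0.0023 -1.    ] F [1.3 0.3 0.5] w 0.0872 q [-1.17  0.25 -0.02  1.53  0.    1.36 -0.19]
shift [-0.3685 -0.2255 -0.0709] turn [-6.000e-04  1.000e-04  1.593e-01]
```

Emit:
drive_tool(
  plan=[
    {"rx": 0, "ry": 0, "rz": 0.159, "x": -0.3685, "y": -0.2255, "z": -0.071, "fingers": 1},
    {"rx": 0, "ry": 0, "rz": 0.159, "x": -0.3685, "y": -0.2255, "z": -0.071, "fingers": 1},
    {"rx": 0, "ry": 0, "rz": 0.159, "x": -0.3685, "y": -0.2255, "z": -0.071, "fingers": 1},
    {"rx": 0, "ry": 0, "rz": 0.159, "x": -0.3685, "y": -0.2255, "z": -0.071, "fingers": 1},
    {"rx": 0, "ry": 0, "rz": 0.159, "x": -0.3685, "y": -0.2255, "z": -0.071, "fingers": 1},
    {"rx": 0, "ry": 0, "rz": 0.159, "x": -0.3685, "y": -0.2255, "z": -0.071, "fingers": 1},
    {"rx": 0, "ry": 0, "rz": 0.159, "x": -0.3685, "y": -0.2255, "z": -0.071, "fingers": 1},
    {"rx": 0, "ry": 0, "rz": 0.159, "x": -0.3685, "y": -0.2255, "z": -0.071, "fingers": 1},
    {"rx": 0, "ry": 0, "rz": 0.159, "x": -0.3685, "y": -0.2255, "z": -0.071, "fingers": 1},
    {"rx": 0, "ry": 0, "rz": 0.159, "x": -0.3685, "y": -0.2255, "z": -0.071, "fingers": 1},
  ],
)

```text
time: 2.92
ee_pos: [0.451, 0.1391, 0.3816]
eef_rot: [0.707, 0.707, -0.0, -0.0]
ft_force: [0.6, 0.1, 0.6]
width: 0.0868
```

```bash
python3 - <<'E'
from h import *
st(); c=viewer.camera("wrist");cv2.imwrite("pics/b2_wrist.png",c["color"][:,:,::-1]);np.savez("b_wrist.npz",**c)
E
```

```text
t 2.92 p [0.451  0.1391 0.3816] yaw 0.001 z [-5.e-04 -1.e-04 -1.e+00] F [0.6 0.1 0.6] w 0.0868 q [-0.79 -0.07  0.37  1.72  0.02  1.49 -0.41]
```

View pics/b2_wrist.png

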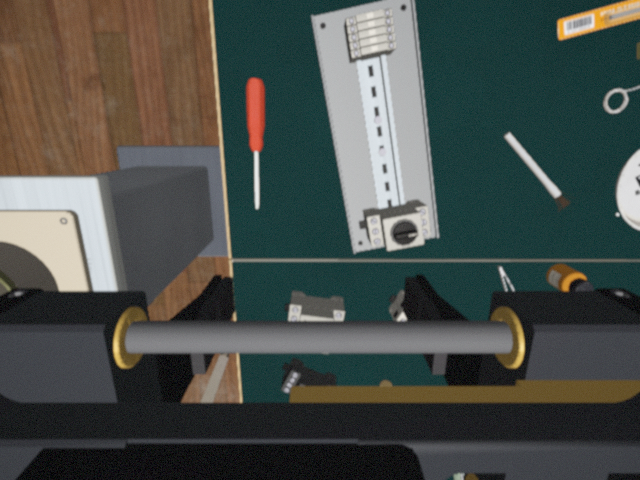

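Panel: terminals at top (370,35), main switch at bottom (400,230), rail between; driver (256,140). Now fitting the panel pose.

```bash
python3 - <<'E'
from h import *
c=np.load("b_wrist.npz"); W=cloud(c); col=c["color"].astype(int)
print("desk z", np.nanmedian(W[140:150,460:500,2]), np.nanstd(W[140:150,460:500,2]))
m=np.zeros((480,640),bool); m[0:258,300:445]=1
# edges of plate: non-green pixels
z=W[...,2]
print("plate z",np.nanmedian(z[120:130,345:350]),"rail z",[np.round(z[130,x],4) for x in range(340,430,4)])
plate=m&(col[...,0]>110)&(abs(z-0.008)<0.01)|m&(z>0.012)&(z<0.1)
ys,xs=np.where(plate)
P=W[plate][:,:2]
(cx,cy),(w,h),a=cv2.minAreaRect((P*1000).astype(np.float32)); print("rect",cx,cy,w,h,a)
rail=m&(abs(z-0.0206)<0.004); rail[:70]=0; rail[200:]=0
P=W[rail]; n=len(P); 
(cx,cy),(w,h),a=cv2.minAreaRect((P[:,:2]*1000).astype(np.float32)); print("rail",n,cx,cy,w,h,a)
vx,vy,x0,y0=cv2.fitLine(P[:,:2].astype(np.float32),cv2.DIST_HUBER,0,1e-4,1e-4).ravel(); print("line dir ang",np.arctan2(vy,vx)-np.pi/2, x0,y0)
for nme,lo,hi in [("term",0.035,0.06),("sw",0.04,0.062),("knob",0.08,0.1)]:
    q=m&(z>lo)&(z<hi)
    if nme=="term": q[100:]=0
    else: q[:150]=0
    P=W[q]; print(nme,len(P),cv2.minAreaRect((P[:,:2]*1000).astype(np.float32)),P.mean(0))
E
```

```text
desk z 0.001985940297390576 0.0009092532375665022
plate z 0.0052393772838623676 rail z [np.float64(0.0041), np.float64(0.0052), np.float64(0.0058), np.float64(0.0046), np.float64(0.0048), np.float64(0.0041), np.float64(0.0068), np.float64(0.0213), np.float64(0.0081), np.float64(0.0057), np.float64(0.0058), np.float64(0.0064), np.float64(0.0067), np.float64(0.0199), np.float64(0.0046), np.float64(0.0048), np.float64(0.0061), np.float64(0.0055), np.float64(0.0046), np.float64(0.0038), np.float64(0.0049), np.float64(0.0057), np.float64(0.0029)]
rect 532.0933837890625 210.22955322265625 123.90055847167969 310.75250244140625 11.160662651062012
rail 1237 531.0399780273438 208.75277709960938 51.9160041809082 174.25257873535156 18.097978591918945
line dir ang -2.765551 0.5282818 0.219096
term 2022 ((507.985595703125, 322.9917907714844), (50.728424072265625, 40.56365203857422), 11.086474418640137) [0.50703624 0.3217576  0.04869126]
sw 924 ((550.6190185546875, 107.52947998046875), (76.43585205078125, 40.02065658569336), 11.074736595153809) [0.54440657 0.11163699 0.05307664]
knob 576 ((551.1171875, 107.29301452636719), (39.85651397705078, 32.78999328613281), 17.54672622680664) [0.54944359 0.10873338 0.08647692]
```

Emit:
drive_tool(
  plan=[
    {"rx": 0, "ry": 0, "rz": 0, "x": -0.36, "y": 0, "z": -0.04, "fingers": 1},
    {"rx": 0, "ry": 0, "rz": 0, "x": -0.36, "y": 0, "z": -0.04, "fingers": 1},
    {"rx": 0, "ry": 0, "rz": 0, "x": -0.36, "y": 0, "z": -0.04, "fingers": 1},
    {"rx": 0, "ry": 0, "rz": 0, "x": -0.36, "y": 0, "z": -0.04, "fingers": 1},
    {"rx": 0, "ry": 0, "rz": 0, "x": -0.36, "y": 0, "z": -0.04, "fingers": 1},
    {"rx": 0, "ry": 0, "rz": 0, "x": -0.36, "y": 0, "z": -0.04, "fingers": 1},
    {"rx": 0, "ry": 0, "rz": 0, "x": -0.36, "y": 0, "z": -0.04, "fingers": 1},
    {"rx": 0, "ry": 0, "rz": 0, "x": -0.36, "y": 0, "z": -0.04, "fingers": 1},
    {"rx": 0, "ry": 0, "rz": 0, "x": -0.36, "y": 0, "z": -0.04, "fingers": 1},
  ],
)

```text
time: 4.1
ee_pos: [0.4515, -0.2206, 0.4216]
eef_rot: [0.707, 0.708, 0.0, -0.0]
ft_force: [0.5, -0.6, 0.4]
width: 0.0867
```

```bash
python3 - <<'E'
from h import *
st(); c=viewer.camera("wrist");cv2.imwrite("pics/c_wrist.png",c["color"][:,:,::-1]);
Z={}
for l in ["breaker","power_supply","relay_socket","relay"]:
    g=nets.regions_of(l,"wrist"); print(l,[round(d["confidence"],2) for d in g][:3])
    if g: Z["m_"+l]=g[0]["region"]
np.savez("c_wrist.npz",**c,**Z)
W=cloud(c);z=W[...,2]
for k,m in Z.items():
    P=W[m]; P=P[~np.isnan(P[:,0])]
    print(k,len(P),P.mean(0).round(4)); 
    for lo,hi in [(0.025,0.04),(0.04,0.05),(0.05,0.063),(0.063,0.076),(0.076,0.1)]:
        q=P[(P[:,2]>lo)&(P[:,2]<hi)]
        if len(q)>40:
            b=cv2.minAreaRect((q[:,:2]*1000).astype(np.float32)); print("  ",lo,hi,len(q),np.round(b[0],1),np.round(b[1],1),round(b[2],1))
E
```

```text
t 4.1 p [ 0.4515 -0.2206  0.4216] yaw 0.0014 z [-4.e-04  5.e-04 -1.e+00] F [ 0.5 -0.6  0.4] w 0.0867 q [-0.48 -0.02  0.85  1.59  0.01  1.57  0.37]
breaker [0.78]
power_supply [0.82]
relay_socket [0.59]
relay [0.94]
m_breaker 3264 [ 0.5921 -0.0387  0.0518]
   0.025 0.04 278 [585.2 -46.6] [31.3 82.8] 37.8
   0.04 0.05 881 [598. -37.] [36.6 76.6] 61.8
   0.05 0.063 186 [585.3 -43. ] [26.  55.1] 25.1
   0.063 0.076 1346 [597.7 -36.9] [36.6 45.2] 61.9
   0.076 0.1 134 [600.3 -38.4] [25.7  6.1] 62.2
m_power_supply 3752 [ 0.4456 -0.0397  0.0575]
   0.025 0.04 124 [455.  -57.1] [90.6 41.2] 25.6
   0.04 0.05 1253 [445.7 -37.2] [54.1 76. ] 82.0
   0.05 0.063 70 [442.4 -63.8] [ 0.5 43.2] 82.0
   0.063 0.076 2124 [445.7 -37.3] [54.2 45. ] 82.0
m_relay_socket 1846 [ 0.4346 -0.154   0.0406]
   0.025 0.04 665 [ 435.7 -154.4] [39.5 75.9] 63.3
   0.04 0.05 777 [ 435.7 -154.4] [32.  39.1] 63.5
   0.05 0.063 350 [ 435.5 -154.4] [40.  44.8] 63.0
m_relay 742 [ 0.441  -0.2937  0.0479]
   0.025 0.04 73 [ 443.4 -286.4] [19.3 40.5] 77.1
   0.04 0.05 64 [ 444.2 -287.6] [20.4 42.9] 74.7
   0.05 0.063 505 [ 441.2 -297.8] [35.  27.9] 21.4
```

View pics/c_wrist.png

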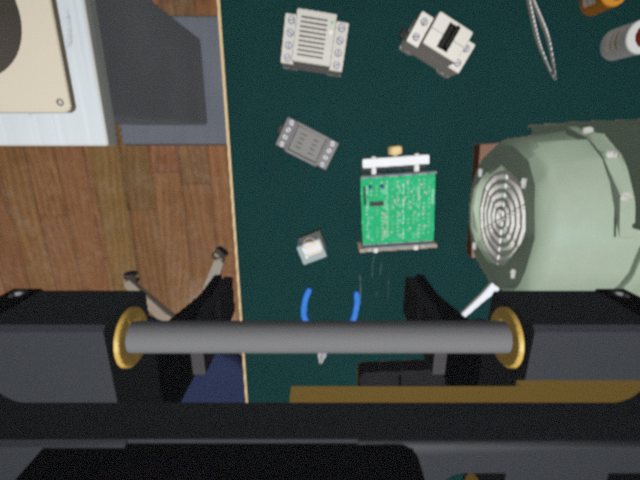

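```bash
python3 - <<'E'
from h import *
c=np.load("c_wrist.npz"); W=cloud(c); z=W[...,2]
m=c["m_breaker"]; 
for k in ["breaker","power_supply","relay_socket","relay"]:
    zz=z[c["m_"+k]]; print(k,np.round(np.nanpercentile(zz,[50,70,80,90,95]),4))
print("desk",np.nanmedian(z[60:100,370:390]),np.nanmedian(z[200:220,260:280]))
s=np.load("a_scene.npz"); Ws=np.concatenate([cloud(s).reshape(-1,3),cloud(np.load("a_side.npz")).reshape(-1,3),W[:262].reshape(-1,3),cloud(np.load("b_wrist.npz"))[:262].reshape(-1,3)])
Ws=Ws[~np.isnan(Ws[:,0])]
def chk(n,x,y,yaw,tz):
    d=Ws[:,:2]-[x,y]; a=d[:,0]*np.cos(yaw)+d[:,1]*np.sin(yaw); b=-d[:,0]*np.sin(yaw)+d[:,1]*np.cos(yaw)
    q=Ws[(abs(a)<0.105)&(abs(b)<0.05)&(Ws[:,2]<0.4)]
    print(n,"max z in body box",np.round(np.sort(q[:,2])[-5:],3),"tcp",tz)
    q=Ws[(abs(a)<0.17)&(abs(b)<0.13)&(Ws[:,2]<0.6)&(Ws[:,2]>tz)]; print("   near",len(q), q.min(0).round(3) if len(q) else "")
chk("br",.5978,-.0369,-.49,.122);chk("ps",.4457,-.0372,-.14,.122);chk("so",.4357,-.1544,-.466,.11);chk("re",.4412,-.2978,.373,.0956)
h=Ws[(Ws[:,2]>0.12)&(Ws[:,0]>0.35)&(Ws[:,0]<1)&(Ws[:,1]>-.5)&(Ws[:,1]<.6)]; print("tall",h.min(0),h.max(0), h[h[:,0]<0.7][:,1].max())
E
```

```text
breaker [0.0525 0.0694 0.0701 0.071  0.0726]
power_supply [0.0686 0.0697 0.0701 0.0706 0.071 ]
relay_socket [0.042  0.0432 0.0453 0.0545 0.0551]
relay [0.0567 0.0574 0.0578 0.0582 0.0586]
desk 0.0020040025404263195 0.0017765633020692118
br max z in body box [0.08  0.08  0.08  0.081 0.085] tcp 0.122
   near 14187 [ 0.642 -0.231  0.122]
ps max z in body box [0.075 0.075 0.076 0.076 0.077] tcp 0.122
   near 0 
so max z in body box [0.06  0.06  0.06  0.06  0.061] tcp 0.11
   near 38 [ 0.527 -0.345  0.487]
re max z in body box [0.062 0.063 0.063 0.063 0.064] tcp 0.0956
   near 906 [ 0.527 -0.358  0.483]
tall [ 0.5268782  -0.3577701   0.12002714] [0.99995116 0.53332897 0.51978112] -0.1413932233657973
```

```bash
python3 - <<'E'
from h import *
c=viewer.camera("side");cv2.imwrite("pics/d_side.png",c["color"][:,:,::-1]);s=viewer.camera("scene");cv2.imwrite("pics/d_scene.png",s["color"][:,:,::-1])
W=np.concatenate([cloud(np.load("a_side.npz")).reshape(-1,3),cloud(np.load("a_scene.npz")).reshape(-1,3)])
q=W[(W[:,2]>0.3)&(W[:,0]>0.45)&(W[:,0]<1.2)&(abs(W[:,1])<.7)]
for y in np.arange(-.5,.7,.1):
    p=q[abs(q[:,1]-y)<.05]
    if len(p): print(round(y,2),len(p),p.min(0).round(3),p.max(0).round(3))
E
```

```text
-0.4 104 [ 0.53  -0.358  0.486] [ 0.552 -0.35   0.505]
-0.3 990 [ 0.527 -0.35   0.483] [ 0.656 -0.25   0.507]
-0.2 696 [ 0.622 -0.25   0.482] [ 0.763 -0.15   0.506]
-0.1 782 [ 0.723 -0.15   0.473] [ 1.017 -0.05   0.509]
-0.0 391 [ 0.836 -0.05   0.466] [1.051 0.05  0.501]
0.1 342 [1.013 0.05  0.484] [1.044 0.15  0.503]
0.2 300 [0.995 0.152 0.486] [1.027 0.25  0.505]
0.3 280 [0.977 0.25  0.487] [1.011 0.35  0.505]
0.4 234 [0.96  0.35  0.489] [0.992 0.45  0.507]
0.5 1031 [0.921 0.451 0.3  ] [0.976 0.533 0.52 ]
```

View pics/d_side.png

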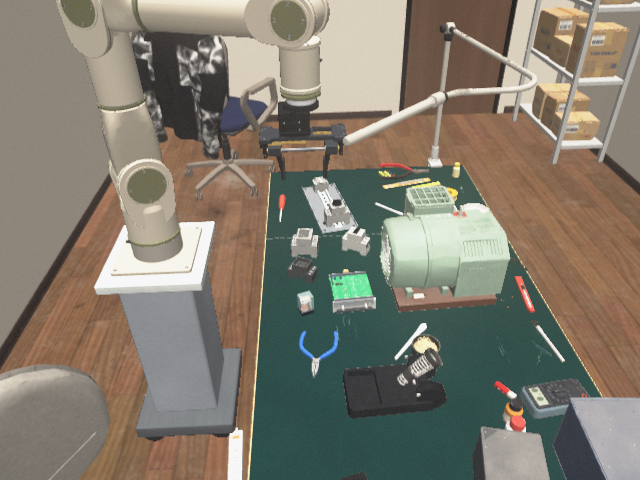

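View pics/d_scene.png

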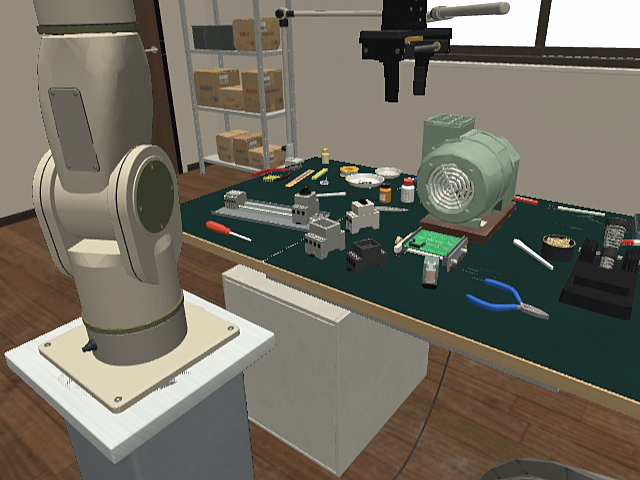

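Side view: the lamp tip (347,140) stays clear of the gripper; modules free to grasp. Now the breaker.

```bash
python3 - <<'E'
from h import *
s=st(); mv([.5978,-.0369,.2],-.49);mv([.5978,-.0369,.121],-.49)
E
```

```text
t 4.45 p [ 0.4511 -0.2221  0.4219] yaw -0.0011 z [ 1.e-04  2.e-04 -1.e+00] F [-0.9  0.1  0.4] w 0.087 q [-0.48 -0.02  0.85  1.59  0.01  1.57  0.37]
shift [0.1853 0.1465 0.2219] turn [ 0.     -0.      0.0778]
shift [0.1853 0.1465 0.3009] turn [ 0.     -0.      0.0778]
```

Emit:
drive_tool(
  plan=[
    {"rx": 0, "ry": 0, "rz": 0.078, "x": 0.185, "y": 0.1465, "z": 0.222, "fingers": 1},
    {"rx": 0, "ry": 0, "rz": 0.078, "x": 0.185, "y": 0.1465, "z": 0.222, "fingers": 1},
    {"rx": 0, "ry": 0, "rz": 0.078, "x": 0.185, "y": 0.1465, "z": 0.222, "fingers": 1},
    {"rx": 0, "ry": 0, "rz": 0.078, "x": 0.185, "y": 0.1465, "z": 0.222, "fingers": 1},
    {"rx": 0, "ry": 0, "rz": 0.078, "x": 0.185, "y": 0.1465, "z": 0.222, "fingers": 1},
    {"rx": 0, "ry": 0, "rz": 0.078, "x": 0.185, "y": 0.1465, "z": 0.222, "fingers": 1},
    {"rx": 0, "ry": 0, "rz": 0.078, "x": 0.185, "y": 0.1465, "z": 0.222, "fingers": 1},
    {"rx": 0, "ry": 0, "rz": 0.078, "x": 0.185, "y": 0.1465, "z": 0.222, "fingers": 1},
  ],
)

```text
time: 5.45
ee_pos: [0.5979, -0.0392, 0.2014]
eef_rot: [0.858, 0.513, 0.001, 0.001]
ft_force: [0.6, 0.0, 1.4]
width: 0.0871
```

```bash
python3 - <<'E'
from h import *
s=st(); mv([.5978,-.0369,.121],-.49)
c=viewer.camera("side");cv2.imwrite("pics/e_side.png",c["color"][100:300,200:520,::-1])
E
```

```text
t 5.45 p [ 0.5979 -0.0392  0.2014] yaw -0.4937 z [ 2.e-03 -1.e-04 -1.e+00] F [0.6 0.  1.4] w 0.0871 q [-0.57  0.4   0.71  1.68 -0.28  1.16 -0.29]
shift [ 0.0019 -0.0013  0.0804] turn [ 0.0003 -0.0001 -0.0006]
```

View pics/e_side.png

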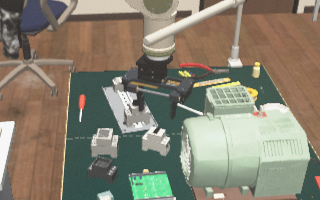

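Emit:
drive_tool(
  plan=[
    {"rx": 0, "ry": 0, "rz": 0, "x": 0.002, "y": -0.001, "z": 0.05, "fingers": 1},
    {"rx": 0, "ry": 0, "rz": 0, "x": 0.002, "y": -0.001, "z": 0.08, "fingers": 1},
    {"rx": 0, "ry": 0, "rz": 0, "x": 0.002, "y": -0.001, "z": 0.08, "fingers": 1},
    {"rx": 0, "ry": 0, "rz": 0, "x": 0.002, "y": -0.001, "z": 0.08, "fingers": 0.3},
    {"rx": 0, "ry": 0, "rz": 0, "x": 0.002, "y": -0.001, "z": 0.08, "fingers": 0.3},
    {"rx": 0, "ry": 0, "rz": 0, "x": 0.002, "y": -0.001, "z": 0.08, "fingers": 0.3},
    {"rx": 0, "ry": 0, "rz": 0, "x": 0.002, "y": -0.001, "z": 0.08, "fingers": 0.3},
    {"rx": 0, "ry": 0, "rz": 0, "x": 0.002, "y": -0.001, "z": 0.08, "fingers": 0.3},
  ],
  squeeze=25,
)

```text
time: 6.5
ee_pos: [0.598, -0.0353, 0.12]
eef_rot: [0.858, 0.514, 0.0, 0.0]
ft_force: [1.5, -1.0, -0.2]
width: 0.0448
```

```bash
python3 - <<'E'
from h import *
s=st(); mv([.5978,-.0369,.25],-.49);mv([.5419,.1515,.25],.195)
E
```

```text
t 6.5 p [ 0.598  -0.0353  0.12  ] yaw -0.4915 z [ 4.e-04  0.e+00 -1.e+00] F [ 1.5 -1.  -0.2] w 0.0448 q [-0.54  0.5   0.66  1.75 -0.35  1.02 -0.24]
shift [-0.0015  0.0006 -0.13  ] turn [ 0.0001 -0.     -0.0002]
shift [ 0.1382 -0.1376 -0.13  ] turn [ 1.000e-04 -0.000e+00 -1.093e-01]
```

Emit:
drive_tool(
  plan=[
    {"rx": 0, "ry": 0, "rz": 0, "x": 0, "y": 0, "z": -0.05, "fingers": 0.3},
    {"rx": 0, "ry": 0, "rz": 0, "x": 0, "y": 0, "z": -0.11, "fingers": 0.3},
    {"rx": 0, "ry": 0, "rz": -0.02, "x": 0.03, "y": -0.03, "z": -0.13, "fingers": 0.3},
    {"rx": 0, "ry": 0, "rz": -0.05, "x": 0.07, "y": -0.07, "z": -0.13, "fingers": 0.3},
    {"rx": 0, "ry": 0, "rz": -0.08, "x": 0.105, "y": -0.105, "z": -0.13, "fingers": 0.3},
    {"rx": 0, "ry": 0, "rz": -0.109, "x": 0.138, "y": -0.1376, "z": -0.13, "fingers": 0.3},
    {"rx": 0, "ry": 0, "rz": -0.109, "x": 0.138, "y": -0.1376, "z": -0.13, "fingers": 0.3},
    {"rx": 0, "ry": 0, "rz": -0.109, "x": 0.138, "y": -0.1376, "z": -0.13, "fingers": 0.3},
    {"rx": 0, "ry": 0, "rz": -0.109, "x": 0.138, "y": -0.1376, "z": -0.13, "fingers": 0.3},
  ],
)

```text
time: 7.62
ee_pos: [0.5421, 0.1498, 0.2498]
eef_rot: [0.637, 0.771, -0.0, 0.0]
ft_force: [-0.8, -0.2, -1.7]
width: 0.0447
```

```bash
python3 - <<'E'
from h import *
s=st(); mv([.5419,.1515,.128],.195)
c=viewer.camera("scene");cv2.imwrite("pics/f_scene.png",c["color"][100:300,150:470,::-1])
E
```

```text
t 7.62 p [0.5421 0.1498 0.2498] yaw 0.1902 z [ 1.e-04 -5.e-04 -1.e+00] F [-0.8 -0.2 -1.7] w 0.0447 q [-0.82  0.24  0.55  1.71 -0.13  1.23 -0.05]
shift [1.700e-03 1.000e-04 1.218e-01] turn [-0.      0.0001 -0.0008]
```

View pics/f_scene.png

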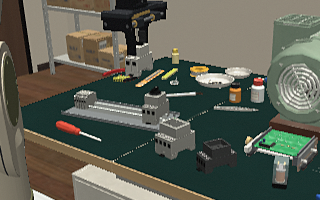

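Breaker held level above the rail. Lowering it.

Emit:
drive_tool(
  plan=[
    {"rx": 0, "ry": 0, "rz": -0.001, "x": 0.002, "y": 0, "z": 0.05, "fingers": 0.3},
    {"rx": 0, "ry": 0, "rz": -0.001, "x": 0.002, "y": 0, "z": 0.09, "fingers": 0.3},
    {"rx": 0, "ry": 0, "rz": -0.001, "x": 0.002, "y": 0, "z": 0.105, "fingers": 0.3},
    {"rx": 0, "ry": 0, "rz": -0.001, "x": 0.002, "y": 0, "z": 0.11, "fingers": 0.3},
    {"rx": 0, "ry": 0, "rz": -0.001, "x": 0.002, "y": 0, "z": 0.115, "fingers": 0.3},
    {"rx": 0, "ry": 0, "rz": -0.001, "x": 0.002, "y": 0, "z": 0.12, "fingers": 0.3},
    {"rx": 0, "ry": 0, "rz": -0.001, "x": 0.002, "y": 0, "z": 0.122, "fingers": 0.3},
    {"rx": 0, "ry": 0, "rz": -0.001, "x": 0.002, "y": 0, "z": 0.122, "fingers": 0.3},
  ],
)

```text
time: 8.68
ee_pos: [0.5416, 0.1534, 0.1286]
eef_rot: [0.633, 0.774, 0.0, -0.0]
ft_force: [-2.2, -0.3, 4.4]
width: 0.0449
```

```bash
python3 - <<'E'
from h import *
s=st()
E
```

```text
t 8.68 p [0.5416 0.1534 0.1286] yaw 0.1995 z [ 5.e-04  7.e-04 -1.e+00] F [-2.2 -0.3  4.4] w 0.0449 q [-0.79  0.38  0.51  1.83 -0.22  0.99  0.02]
```

Emit:
drive_tool(
  plan=[
    {"rx": 0, "ry": 0, "rz": 0, "x": 0, "y": 0, "z": 0.002, "fingers": 0.3},
    {"rx": 0, "ry": 0, "rz": 0, "x": 0, "y": 0, "z": 0.002, "fingers": 0.3},
  ],
)

```text
time: 8.93
ee_pos: [0.5417, 0.1535, 0.1284]
eef_rot: [0.633, 0.774, 0.001, -0.0]
ft_force: [-11.5, -3.2, 26.8]
width: 0.0446
```

Emit:
drive_tool(
  plan=[
    {"rx": 0, "ry": 0, "rz": 0, "x": 0, "y": 0, "z": -0.002, "fingers": 0.9},
    {"rx": 0, "ry": 0, "rz": 0, "x": 0, "y": 0, "z": -0.002, "fingers": 0.9},
    {"rx": 0, "ry": 0, "rz": 0, "x": 0, "y": 0, "z": -0.002, "fingers": 0.9},
    {"rx": 0, "ry": 0, "rz": 0, "x": 0, "y": 0, "z": -0.05, "fingers": 0.9},
    {"rx": 0, "ry": 0, "rz": 0, "x": 0, "y": 0, "z": -0.1, "fingers": 0.9},
    {"rx": 0, "ry": 0, "rz": 0, "x": 0, "y": 0, "z": -0.14, "fingers": 0.9},
  ],
)

```text
time: 9.68
ee_pos: [0.5415, 0.1532, 0.2677]
eef_rot: [0.633, 0.774, 0.0, 0.0]
ft_force: [0.7, 1.0, 0.5]
width: 0.0778
```

```bash
python3 - <<'E'
from h import *
s=st(); mv([.4357,-.1544,.2],-.466)
c=viewer.camera("wrist");cv2.imwrite("pics/g_wrist.png",c["color"][:,:,::-1])
np.savez("g_wrist.npz",**c)
E
```

```text
t 9.68 p [0.5415 0.1532 0.2677] yaw 0.1993 z [ 9.e-04  5.e-04 -1.e+00] F [0.7 1.  0.5] w 0.0778 q [-0.83  0.22  0.55  1.69 -0.12  1.26 -0.05]
shift [-0.2806 -0.1647  0.0675] turn [ 1.000e-04 -1.000e-04  1.059e-01]
```

View pics/g_wrist.png

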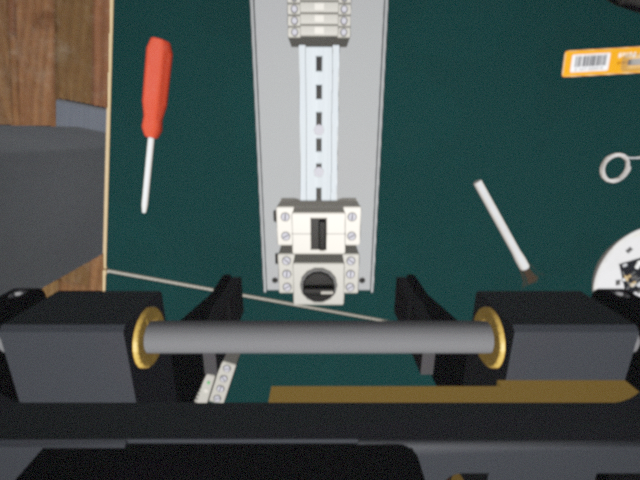

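Breaker (318,230) sits on the rail directly beside the main switch (318,280). Quick pose check, and on to the socket.

```bash
cat > fit.py <<'E'
from h import *
O=np.array([.5293,.2153]);Y=.195
def fit(W,near,lo,hi,rad=.05):
    z=W[...,2]; q=(z>lo)&(z<hi)&(np.hypot(W[...,0]-near[0],W[...,1]-near[1])<rad)
    P=W[q]; b=cv2.minAreaRect((P[:,:2]*1000).astype(np.float32)); d=np.array(b[0])/1000-O
    print(len(P),np.round(b[0],1),np.round(b[1],1),round(b[2],1),"zmed",np.median(P[:,2]).round(4),"panel x,y mm",np.round([1000*(d[0]*np.cos(Y)+d[1]*np.sin(Y)),1000*(-d[0]*np.sin(Y)+d[1]*np.cos(Y))],1))
E
python3 - <<'E'
from fit import *
W=cloud(np.load("g_wrist.npz"));W[285:]=np.nan
fit(W,(.5419,.1515),.066,.081,.035); fit(W,(.5506,.1075),.08,.1,.04);fit(W,(.5419,.1515),.045,.06,.035);fit(W,(.508,.323),.04,.06,.05)
E
```

```text
2699 [543.3 144.2] [45. 53.] 11.3 zmed 0.0781 panel x,y mm [ -0.  -72.5]
590 [543.9 124.3] [31.5 43. ] 22.6 zmed 0.0847 panel x,y mm [ -3.3 -92.1]
1098 [542.4 148. ] [69.3 45.2] 11.4 zmed 0.0545 panel x,y mm [ -0.2 -68.5]
2467 [509.3 315.9] [49.9 26.5] 11.0 zmed 0.0499 panel x,y mm [-1.000e-01  1.026e+02]
```

Emit:
drive_tool(
  plan=[
    {"rx": 0, "ry": 0, "rz": 0.02, "x": -0.05, "y": -0.03, "z": 0, "fingers": 1},
    {"rx": 0, "ry": 0, "rz": 0.05, "x": -0.1, "y": -0.06, "z": 0, "fingers": 1},
    {"rx": 0, "ry": 0, "rz": 0.08, "x": -0.15, "y": -0.09, "z": 0.01, "fingers": 1},
    {"rx": 0, "ry": 0, "rz": 0.106, "x": -0.2, "y": -0.12, "z": 0.03, "fingers": 1},
    {"rx": 0, "ry": 0, "rz": 0.106, "x": -0.25, "y": -0.15, "z": 0.05, "fingers": 1},
    {"rx": 0, "ry": 0, "rz": 0.106, "x": -0.2806, "y": -0.1647, "z": 0.0675, "fingers": 1},
    {"rx": 0, "ry": 0, "rz": 0.106, "x": -0.2806, "y": -0.1647, "z": 0.0675, "fingers": 1},
    {"rx": 0, "ry": 0, "rz": 0.106, "x": -0.2806, "y": -0.1647, "z": 0.0675, "fingers": 1},
    {"rx": 0, "ry": 0, "rz": 0.106, "x": -0.2806, "y": -0.1647, "z": 0.0675, "fingers": 1},
  ],
)

```text
time: 10.85
ee_pos: [0.4362, -0.1533, 0.1987]
eef_rot: [0.851, 0.525, 0.0, 0.0]
ft_force: [-0.7, 0.5, 0.7]
width: 0.0873
```

```bash
python3 - <<'E'
from fit import *
s=st(); mv([.4357,-.1544,.108],-.466)
E
```

```text
t 10.85 p [ 0.4362 -0.1533  0.1987] yaw -0.4645 z [ 7.e-04  1.e-04 -1.e+00] F [-0.7  0.5  0.7] w 0.0873 q [-0.59  0.03  0.86  2.03 -0.03  1.09 -0.18]
shift [-0.0012 -0.      0.0907] turn [ 0.0001 -0.0001  0.0002]
```

Emit:
drive_tool(
  plan=[
    {"rx": 0, "ry": 0, "rz": 0, "x": -0.001, "y": 0, "z": 0.05, "fingers": 1},
    {"rx": 0, "ry": 0, "rz": 0, "x": -0.001, "y": 0, "z": 0.09, "fingers": 1},
    {"rx": 0, "ry": 0, "rz": 0, "x": -0.001, "y": 0, "z": 0.09, "fingers": 1},
    {"rx": 0, "ry": 0, "rz": 0, "x": -0.001, "y": 0, "z": 0.09, "fingers": 0.3},
    {"rx": 0, "ry": 0, "rz": 0, "x": -0.001, "y": 0, "z": 0.09, "fingers": 0.3},
    {"rx": 0, "ry": 0, "rz": 0, "x": -0.001, "y": 0, "z": 0.09, "fingers": 0.3},
    {"rx": 0, "ry": 0, "rz": 0, "x": -0.001, "y": 0, "z": 0.09, "fingers": 0.3},
    {"rx": 0, "ry": 0, "rz": 0, "x": -0.001, "y": 0, "z": 0.09, "fingers": 0.3},
  ],
  squeeze=20,
)

```text
time: 11.85
ee_pos: [0.4352, -0.1552, 0.1086]
eef_rot: [0.851, 0.525, 0.0, 0.0]
ft_force: [1.7, -1.9, 0.4]
width: 0.0447
```

```bash
python3 - <<'E'
from h import *
s=st(); mv([.5169,.2781,.26],.195)
E
```

```text
t 11.85 p [ 0.4352 -0.1552  0.1086] yaw -0.4664 z [ 5.e-04  2.e-04 -1.e+00] F [ 1.7 -1.9  0.4] w 0.0447 q [-0.52  0.23  0.85  2.11 -0.22  0.89 -0.02]
shift [ 0.4238 -0.1219 -0.1513] turn [ 1.000e-04 -0.000e+00 -1.053e-01]
```

Emit:
drive_tool(
  plan=[
    {"rx": 0, "ry": 0, "rz": 0, "x": 0, "y": 0, "z": -0.05, "fingers": 0.3},
    {"rx": 0, "ry": 0, "rz": 0, "x": 0, "y": 0, "z": -0.11, "fingers": 0.3},
    {"rx": 0, "ry": 0, "rz": -0.01, "x": 0.03, "y": -0.01, "z": -0.15, "fingers": 0.3},
    {"rx": 0, "ry": 0, "rz": -0.02, "x": 0.08, "y": -0.02, "z": -0.1513, "fingers": 0.3},
    {"rx": 0, "ry": 0, "rz": -0.04, "x": 0.14, "y": -0.04, "z": -0.1513, "fingers": 0.3},
    {"rx": 0, "ry": 0, "rz": -0.06, "x": 0.2, "y": -0.06, "z": -0.1513, "fingers": 0.3},
    {"rx": 0, "ry": 0, "rz": -0.08, "x": 0.26, "y": -0.07, "z": -0.1513, "fingers": 0.3},
    {"rx": 0, "ry": 0, "rz": -0.1, "x": 0.32, "y": -0.09, "z": -0.1513, "fingers": 0.3},
    {"rx": 0, "ry": 0, "rz": -0.1053, "x": 0.38, "y": -0.11, "z": -0.1513, "fingers": 0.3},
    {"rx": 0, "ry": 0, "rz": -0.1053, "x": 0.4238, "y": -0.1219, "z": -0.1513, "fingers": 0.3},
    {"rx": 0, "ry": 0, "rz": -0.1053, "x": 0.4238, "y": -0.1219, "z": -0.1513, "fingers": 0.3},
    {"rx": 0, "ry": 0, "rz": -0.1053, "x": 0.4238, "y": -0.1219, "z": -0.1513, "fingers": 0.3},
  ],
)

```text
time: 13.35
ee_pos: [0.5168, 0.2773, 0.2593]
eef_rot: [0.635, 0.772, -0.001, 0.0]
ft_force: [0.2, -0.2, -0.6]
width: 0.0452
```

```bash
python3 - <<'E'
from h import *
s=st(); mv([.5169,.2781,.116],.195)
E
```

```text
t 13.35 p [0.5168 0.2773 0.2593] yaw 0.1946 z [-5.0e-04 -1.2e-03 -1.0e+00] F [ 0.2 -0.2 -0.6] w 0.0452 q [-1.02  0.29  0.55  1.64 -0.15  1.26 -0.25]
shift [0.0009 0.0003 0.1433] turn [-0.0001  0.0002 -0.0001]
```

Emit:
drive_tool(
  plan=[
    {"rx": 0, "ry": 0, "rz": 0, "x": 0.001, "y": 0, "z": 0.05, "fingers": 0.3},
    {"rx": 0, "ry": 0, "rz": 0, "x": 0.001, "y": 0, "z": 0.1, "fingers": 0.3},
    {"rx": 0, "ry": 0, "rz": 0, "x": 0.001, "y": 0, "z": 0.123, "fingers": 0.3},
    {"rx": 0, "ry": 0, "rz": 0, "x": 0.001, "y": 0, "z": 0.129, "fingers": 0.3},
    {"rx": 0, "ry": 0, "rz": 0, "x": 0.001, "y": 0, "z": 0.135, "fingers": 0.3},
    {"rx": 0, "ry": 0, "rz": 0, "x": 0.001, "y": 0, "z": 0.14, "fingers": 0.3},
    {"rx": 0, "ry": 0, "rz": 0, "x": 0.001, "y": 0, "z": 0.143, "fingers": 0.3},
    {"rx": 0, "ry": 0, "rz": 0, "x": 0.001, "y": 0, "z": 0.144, "fingers": 0.3},
  ],
)

```text
time: 14.35
ee_pos: [0.5169, 0.2792, 0.1171]
eef_rot: [0.635, 0.773, 0.001, -0.0]
ft_force: [-6.8, -3.2, 18.4]
width: 0.045
```

Emit:
drive_tool(
  plan=[
    {"rx": 0, "ry": 0, "rz": 0, "x": 0, "y": 0, "z": -0.001, "fingers": 0.9},
    {"rx": 0, "ry": 0, "rz": 0, "x": 0, "y": 0, "z": -0.001, "fingers": 0.9},
    {"rx": 0, "ry": 0, "rz": 0, "x": 0, "y": 0, "z": -0.001, "fingers": 0.9},
    {"rx": 0, "ry": 0, "rz": 0, "x": 0, "y": 0, "z": -0.05, "fingers": 0.9},
    {"rx": 0, "ry": 0, "rz": 0, "x": 0, "y": 0, "z": -0.1, "fingers": 0.9},
    {"rx": 0, "ry": 0, "rz": 0, "x": 0, "y": 0, "z": -0.14, "fingers": 0.9},
  ],
)

```text
time: 15.1
ee_pos: [0.5168, 0.279, 0.2577]
eef_rot: [0.635, 0.773, 0.001, 0.0]
ft_force: [0.7, 0.7, 0.3]
width: 0.0778
```

```bash
python3 - <<'E'
from h import *
s=st(); mv([.4457,-.0372,.2],-.14)
E
```

```text
t 15.1 p [0.5168 0.279  0.2577] yaw 0.1949 z [ 1.e-03  8.e-04 -1.e+00] F [0.7 0.7 0.3] w 0.0778 q [-1.03  0.29  0.55  1.64 -0.16  1.25 -0.25]
shift [-0.2965 -0.1311  0.0574] turn [ 0.0002 -0.0001  0.0533]
```

Emit:
drive_tool(
  plan=[
    {"rx": 0, "ry": 0, "rz": 0.01, "x": -0.05, "y": -0.02, "z": 0, "fingers": 1},
    {"rx": 0, "ry": 0, "rz": 0.02, "x": -0.11, "y": -0.05, "z": 0, "fingers": 1},
    {"rx": 0, "ry": 0, "rz": 0.03, "x": -0.16, "y": -0.07, "z": 0, "fingers": 1},
    {"rx": 0, "ry": 0, "rz": 0.05, "x": -0.21, "y": -0.09, "z": 0, "fingers": 1},
    {"rx": 0, "ry": 0, "rz": 0.0533, "x": -0.26, "y": -0.115, "z": 0.03, "fingers": 1},
    {"rx": 0, "ry": 0, "rz": 0.0533, "x": -0.2965, "y": -0.131, "z": 0.057, "fingers": 1},
    {"rx": 0, "ry": 0, "rz": 0.0533, "x": -0.2965, "y": -0.131, "z": 0.057, "fingers": 1},
    {"rx": 0, "ry": 0, "rz": 0.0533, "x": -0.2965, "y": -0.131, "z": 0.057, "fingers": 1},
  ],
)

```text
time: 16.1
ee_pos: [0.4459, -0.0367, 0.1991]
eef_rot: [0.755, 0.656, 0.0, 0.0]
ft_force: [0.4, 0.9, 0.2]
width: 0.0869
```

```bash
python3 - <<'E'
from h import *
s=st(); mv([.4457,-.0372,.120],-.14)
E
```

```text
t 16.1 p [ 0.4459 -0.0367  0.1991] yaw -0.1396 z [ 5.e-04  4.e-04 -1.e+00] F [0.4 0.9 0.2] w 0.0869 q [-0.81 -0.02  0.8   2.06  0.01  1.09 -0.16]
shift [-0.0006 -0.0002  0.0791] turn [ 0.0001 -0.0001  0.0001]
```

Emit:
drive_tool(
  plan=[
    {"rx": 0, "ry": 0, "rz": 0, "x": 0, "y": 0, "z": 0.05, "fingers": 1},
    {"rx": 0, "ry": 0, "rz": 0, "x": 0, "y": 0, "z": 0.079, "fingers": 1},
    {"rx": 0, "ry": 0, "rz": 0, "x": 0, "y": 0, "z": 0.079, "fingers": 1},
    {"rx": 0, "ry": 0, "rz": 0, "x": 0, "y": 0, "z": 0.079, "fingers": 0.3},
    {"rx": 0, "ry": 0, "rz": 0, "x": 0, "y": 0, "z": 0.079, "fingers": 0.3},
    {"rx": 0, "ry": 0, "rz": 0, "x": 0, "y": 0, "z": 0.079, "fingers": 0.3},
    {"rx": 0, "ry": 0, "rz": 0, "x": 0, "y": 0, "z": 0.079, "fingers": 0.3},
    {"rx": 0, "ry": 0, "rz": 0, "x": 0, "y": 0, "z": 0.079, "fingers": 0.3},
  ],
  squeeze=30,
)

```text
time: 17.1
ee_pos: [0.4457, -0.0372, 0.1198]
eef_rot: [0.755, 0.656, 0.0, -0.0]
ft_force: [1.7, 0.0, 2.2]
width: 0.0449
```

```bash
python3 - <<'E'
from h import *
s=st(); mv([.5293,.2153,.26],.195)
E
```

```text
t 17.1 p [ 0.4457 -0.0372  0.1198] yaw -0.1398 z [ 3.e-04  3.e-04 -1.e+00] F [1.7 0.  2.2] w 0.0449 q [-0.78  0.15  0.82  2.14 -0.14  0.91 -0.02]
shift [ 0.2618  0.0477 -0.1401] turn [ 0.0001 -0.     -0.0533]
```

Emit:
drive_tool(
  plan=[
    {"rx": 0, "ry": 0, "rz": 0, "x": 0, "y": 0, "z": -0.05, "fingers": 0.3},
    {"rx": 0, "ry": 0, "rz": 0, "x": 0, "y": 0, "z": -0.11, "fingers": 0.3},
    {"rx": 0, "ry": 0, "rz": 0, "x": 0.02, "y": 0, "z": -0.14, "fingers": 0.3},
    {"rx": 0, "ry": 0, "rz": -0.01, "x": 0.06, "y": 0.01, "z": -0.14, "fingers": 0.3},
    {"rx": 0, "ry": 0, "rz": -0.025, "x": 0.12, "y": 0.02, "z": -0.14, "fingers": 0.3},
    {"rx": 0, "ry": 0, "rz": -0.04, "x": 0.18, "y": 0.03, "z": -0.14, "fingers": 0.3},
    {"rx": 0, "ry": 0, "rz": -0.0533, "x": 0.23, "y": 0.04, "z": -0.14, "fingers": 0.3},
    {"rx": 0, "ry": 0, "rz": -0.0533, "x": 0.2618, "y": 0.0477, "z": -0.14, "fingers": 0.3},
    {"rx": 0, "ry": 0, "rz": -0.0533, "x": 0.2618, "y": 0.0477, "z": -0.14, "fingers": 0.3},
    {"rx": 0, "ry": 0, "rz": -0.0533, "x": 0.2618, "y": 0.0477, "z": -0.14, "fingers": 0.3},
  ],
)

```text
time: 18.35
ee_pos: [0.5291, 0.2144, 0.2593]
eef_rot: [0.635, 0.772, -0.001, 0.0]
ft_force: [-1.1, -0.7, -2.4]
width: 0.0447
```

```bash
python3 - <<'E'
from h import *
s=st(); mv([.5293,.2153,.128],.195)
E
```

```text
t 18.35 p [0.5291 0.2144 0.2593] yaw 0.1942 z [-7.0e-04 -1.1e-03 -1.0e+00] F [-1.1 -0.7 -2.4] w 0.0447 q [-1.03  0.27  0.67  1.68 -0.17  1.25 -0.13]
shift [0.001  0.0005 0.1313] turn [-0.0001  0.0001 -0.0001]
```

Emit:
drive_tool(
  plan=[
    {"rx": 0, "ry": 0, "rz": 0, "x": 0.001, "y": 0, "z": 0.05, "fingers": 0.3},
    {"rx": 0, "ry": 0, "rz": 0, "x": 0.001, "y": 0, "z": 0.095, "fingers": 0.3},
    {"rx": 0, "ry": 0, "rz": 0, "x": 0.001, "y": 0, "z": 0.111, "fingers": 0.3},
    {"rx": 0, "ry": 0, "rz": 0, "x": 0.001, "y": 0, "z": 0.117, "fingers": 0.3},
    {"rx": 0, "ry": 0, "rz": 0, "x": 0.001, "y": 0, "z": 0.123, "fingers": 0.3},
    {"rx": 0, "ry": 0, "rz": 0, "x": 0.001, "y": 0, "z": 0.128, "fingers": 0.3},
    {"rx": 0, "ry": 0, "rz": 0, "x": 0.001, "y": 0, "z": 0.132, "fingers": 0.3},
    {"rx": 0, "ry": 0, "rz": 0, "x": 0.001, "y": 0, "z": 0.132, "fingers": 0.3},
  ],
)

```text
time: 19.35
ee_pos: [0.5295, 0.2165, 0.1284]
eef_rot: [0.635, 0.773, 0.001, -0.0]
ft_force: [-1.1, -0.4, 4.0]
width: 0.045
```

Emit:
drive_tool(
  plan=[
    {"rx": 0, "ry": 0, "rz": 0, "x": 0, "y": 0, "z": 0, "fingers": 0.9},
    {"rx": 0, "ry": 0, "rz": 0, "x": 0, "y": 0, "z": -0.001, "fingers": 0.9},
    {"rx": 0, "ry": 0, "rz": 0, "x": 0, "y": 0, "z": -0.001, "fingers": 0.9},
    {"rx": 0, "ry": 0, "rz": 0, "x": 0, "y": 0, "z": -0.05, "fingers": 0.9},
    {"rx": 0, "ry": 0, "rz": 0, "x": 0, "y": 0, "z": -0.1, "fingers": 0.9},
    {"rx": 0, "ry": 0, "rz": 0, "x": -0.05, "y": 0, "z": -0.14, "fingers": 0.9},
    {"rx": 0, "ry": 0, "rz": 0, "x": -0.1, "y": 0, "z": -0.17, "fingers": 0.9},
    {"rx": 0, "ry": 0, "rz": 0, "x": -0.1, "y": 0, "z": -0.17, "fingers": 0.9},
    {"rx": 0, "ry": 0, "rz": 0, "x": -0.1, "y": 0, "z": -0.17, "fingers": 0.9},
  ],
)

```text
time: 20.48
ee_pos: [0.5482, 0.1188, 0.2973]
eef_rot: [0.635, 0.773, 0.0, -0.0]
ft_force: [-1.0, 0.7, -0.5]
width: 0.0783
```

```bash
python3 - <<'E'
from fit import *
s=st(); mv([.4412,-.2978,.17],.373)
c=viewer.camera("wrist");cv2.imwrite("pics/h_wrist.png",c["color"][:,:,::-1])
np.savez("h_wrist.npz",**c)
W=cloud(c);W[285:]=np.nan
fit(W,(.5419,.1515),.066,.082,.03);fit(W,(.5293,.2153),.066,.082,.036);fit(W,(.5169,.2781),.056,.067,.035);fit(W,(.5169,.2781),.044,.055,.025);fit(W,(.508,.323),.045,.06,.045)
E
```

```text
t 20.48 p [0.5482 0.1188 0.2973] yaw 0.1953 z [-4.e-04  7.e-04 -1.e+00] F [-1.   0.7 -0.5] w 0.0783 q [-0.93  0.22  0.74  1.66 -0.15  1.32  0.03]
shift [-0.388  -0.1858  0.1271] turn [-0.     -0.0001 -0.0283]
2055 [543.1 146.1] [45.  48.9] 11.1 zmed 0.0783 panel x,y mm [  0.1 -70.6]
3612 [529.5 216.2] [45.1 53.1] 11.1 zmed 0.0783 panel x,y mm [0.4 0.8]
1086 [517.  279.3] [45.1 39.4] 10.9 zmed 0.0629 panel x,y mm [ 0.3 65.2]
1947 [515.1 278. ] [43.5 37.2] 11.3 zmed 0.0513 panel x,y mm [-1.8 64.3]
1142 [515.5 291.5] [60.5 25. ] 10.6 zmed 0.0515 panel x,y mm [ 1.3 77.4]
```

View pics/h_wrist.png

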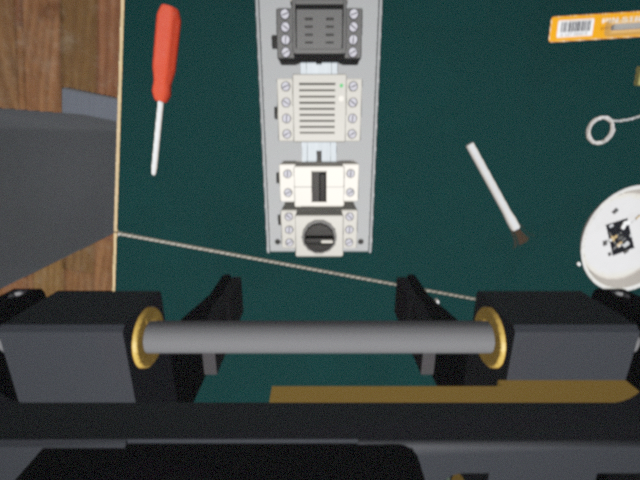

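Socket (320,28), supply (320,108), breaker (318,186) and main switch (318,235) are all in line and seated. Now the relay, watching the lamp.

Emit:
drive_tool(
  plan=[
    {"rx": 0, "ry": 0, "rz": 0, "x": -0.05, "y": -0.02, "z": 0, "fingers": 0.65},
    {"rx": 0, "ry": 0, "rz": 0, "x": -0.11, "y": -0.05, "z": 0, "fingers": 0.65},
    {"rx": 0, "ry": 0, "rz": -0.01, "x": -0.16, "y": -0.08, "z": 0.03, "fingers": 0.65},
    {"rx": 0, "ry": 0, "rz": -0.015, "x": -0.21, "y": -0.1, "z": 0.06, "fingers": 0.65},
    {"rx": 0, "ry": 0, "rz": -0.02, "x": -0.26, "y": -0.13, "z": 0.09, "fingers": 0.65},
    {"rx": 0, "ry": 0, "rz": -0.028, "x": -0.3, "y": -0.15, "z": 0.127, "fingers": 0.65},
    {"rx": 0, "ry": 0, "rz": -0.028, "x": -0.31, "y": -0.16, "z": 0.127, "fingers": 0.65},
    {"rx": 0, "ry": 0, "rz": -0.028, "x": -0.31, "y": -0.16, "z": 0.127, "fingers": 0.65},
  ],
)

```text
time: 21.52
ee_pos: [0.4509, -0.2168, 0.1697]
eef_rot: [0.565, 0.825, -0.001, -0.001]
ft_force: [0.7, 0.1, 0.4]
width: 0.0563
```

```bash
python3 - <<'E'
from fit import *
s=st(); mv([.4412,-.2978,.16],.373)
c=viewer.camera("side");cv2.imwrite("pics/i_side.png",c["color"][:,:,::-1])
W=cloud(c).reshape(-1,3)
q=W[(W[:,2]>.4)&(W[:,2]<.55)&(W[:,0]>.3)&(W[:,0]<.6)&(abs(W[:,1]+.2)<.17)]
print(q.min(0),q.max(0))
a=q[q[:,1]>-.3]; print(a.min(0),a.max(0))
E
```

```text
t 21.52 p [ 0.4509 -0.2168  0.1697] yaw 0.37 z [-2.3e-03 -1.0e-04 -1.0e+00] F [0.7 0.1 0.4] w 0.0563 q [-0.48  0.24  0.94  1.97 -0.22  1.04  0.93]
shift [-0.072  -0.0383  0.0097] turn [-0.0004 -0.0001 -0.0005]
[ 0.30002302 -0.35732039  0.40005939] [ 0.59985668 -0.14538454  0.5499038 ]
[ 0.30002302 -0.2993224   0.40005939] [ 0.59984697 -0.14538454  0.5499038 ]
```

View pics/i_side.png

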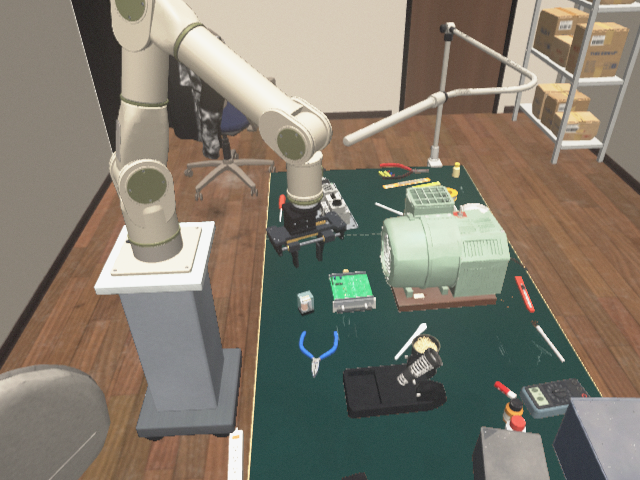

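```bash
python3 - <<'E'
from fit import *
c=viewer.camera("side");W=cloud(c)
P=W[80:200,270:335].reshape(-1,3);P=P[(P[:,1]<0)&(P[:,1]>-.4)]-[.451,-.217,0]
for z in np.arange(.26,.66,.04):
    q=P[abs(P[:,2]-z)<.02]
    if len(q): print(round(z,2),len(q),q.min(0).round(3),q.max(0).round(3))
E
```

```text
0.3 166 [-0.041 -0.043  0.301] [0.041 0.006 0.32 ]
0.34 545 [-0.039 -0.044  0.32 ] [0.053 0.023 0.36 ]
0.38 548 [-0.039 -0.044  0.36 ] [0.048 0.02  0.4  ]
0.42 665 [-0.072 -0.065  0.4  ] [0.065 0.018 0.44 ]
0.46 1117 [-0.072 -0.067  0.44 ] [0.067 0.02  0.48 ]
0.5 1379 [-0.069 -0.061  0.48 ] [0.059 0.054 0.52 ]
0.54 498 [-0.066 -0.025  0.52 ] [0.005 0.069 0.556]
```

Emit:
drive_tool(
  plan=[
    {"rx": 0, "ry": 0, "rz": 0, "x": -0.03, "y": -0.02, "z": 0.01, "fingers": 0.65},
    {"rx": 0, "ry": 0, "rz": 0, "x": -0.06, "y": -0.035, "z": 0.02, "fingers": 0.65},
    {"rx": 0, "ry": 0, "rz": 0, "x": -0.072, "y": -0.0383, "z": 0.025, "fingers": 0.65},
    {"rx": 0, "ry": 0, "rz": 0, "x": -0.072, "y": -0.0383, "z": 0.025, "fingers": 0.65},
    {"rx": 0, "ry": 0, "rz": 0, "x": -0.072, "y": -0.0383, "z": 0.025, "fingers": 0.65},
  ],
)

```text
time: 22.25
ee_pos: [0.443, -0.2964, 0.1459]
eef_rot: [0.564, 0.826, 0.0, 0.0]
ft_force: [-0.4, 1.0, 0.1]
width: 0.0564
```

```bash
python3 - <<'E'
from fit import *
s=st(); mv([.4412,-.2978,.093],.373)
c=viewer.camera("scene");cv2.imwrite("pics/j_scene.png",c["color"][:,:,::-1])
E
```

```text
t 22.25 p [ 0.443  -0.2964  0.1459] yaw 0.3733 z [ 5.e-04  6.e-04 -1.e+00] F [-0.4  1.   0.1] w 0.0564 q [-0.26  0.37  0.91  1.91 -0.34  1.02  1.17]
shift [-0.0007 -0.0022  0.0529] turn [ 0.0001 -0.0001  0.    ]
```

View pics/j_scene.png

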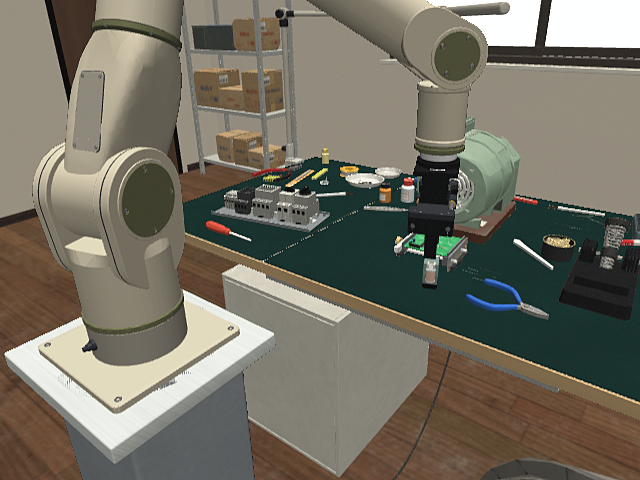

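The gripper stands over the relay (430,272) and clear of the lamp. Grasping.

Emit:
drive_tool(
  plan=[
    {"rx": 0, "ry": 0, "rz": 0, "x": -0.0007, "y": -0.002, "z": 0, "fingers": 0.65},
    {"rx": 0, "ry": 0, "rz": 0, "x": -0.0007, "y": -0.002, "z": 0.03, "fingers": 0.65},
    {"rx": 0, "ry": 0, "rz": 0, "x": -0.0007, "y": -0.002, "z": 0.053, "fingers": 0.65},
    {"rx": 0, "ry": 0, "rz": 0, "x": -0.0007, "y": -0.002, "z": 0.053, "fingers": 0.65},
    {"rx": 0, "ry": 0, "rz": 0, "x": -0.0007, "y": -0.002, "z": 0.053, "fingers": 0.2},
    {"rx": 0, "ry": 0, "rz": 0, "x": -0.0007, "y": -0.002, "z": 0.053, "fingers": 0.2},
    {"rx": 0, "ry": 0, "rz": 0, "x": -0.0007, "y": -0.002, "z": 0.053, "fingers": 0.2},
    {"rx": 0, "ry": 0, "rz": 0, "x": -0.0007, "y": -0.002, "z": 0.053, "fingers": 0.2},
    {"rx": 0, "ry": 0, "rz": 0, "x": -0.0007, "y": -0.002, "z": 0.053, "fingers": 0.2},
  ],
  squeeze=15,
)

```text
time: 23.42
ee_pos: [0.4409, -0.2994, 0.0933]
eef_rot: [0.564, 0.825, 0.0, 0.0]
ft_force: [-0.2, 1.7, 6.5]
width: 0.0347
```

```bash
python3 - <<'E'
from fit import *
s=st(); mv([.45,-.20,.25],.3);mv([.517,.2793,.25],.194)
E
```

```text
t 23.43 p [ 0.4409 -0.2994  0.0933] yaw 0.3712 z [ 0.001  0.    -1.   ] F [-0.2  1.7  6.5] w 0.0347 q [-0.2   0.46  0.85  1.94 -0.43  0.93  1.24]
shift [ 0.0892  0.0447 -0.1567] turn [0.0001 0.     0.0113]
shift [ 0.5116  0.281  -0.1566] turn [0.0002 0.     0.0282]
```

Emit:
drive_tool(
  plan=[
    {"rx": 0, "ry": 0, "rz": 0, "x": 0, "y": 0, "z": -0.03, "fingers": 0.2},
    {"rx": 0, "ry": 0, "rz": 0, "x": 0.02, "y": 0.01, "z": -0.07, "fingers": 0.2},
    {"rx": 0, "ry": 0, "rz": 0.002, "x": 0.05, "y": 0.025, "z": -0.11, "fingers": 0.2},
    {"rx": 0, "ry": 0, "rz": 0.005, "x": 0.09, "y": 0.045, "z": -0.14, "fingers": 0.2},
    {"rx": 0, "ry": 0, "rz": 0.01, "x": 0.14, "y": 0.075, "z": -0.1566, "fingers": 0.2},
    {"rx": 0, "ry": 0, "rz": 0.013, "x": 0.19, "y": 0.105, "z": -0.1566, "fingers": 0.2},
    {"rx": 0, "ry": 0, "rz": 0.016, "x": 0.24, "y": 0.13, "z": -0.1566, "fingers": 0.2},
    {"rx": 0, "ry": 0, "rz": 0.02, "x": 0.29, "y": 0.16, "z": -0.1566, "fingers": 0.2},
    {"rx": 0, "ry": 0, "rz": 0.023, "x": 0.34, "y": 0.185, "z": -0.1566, "fingers": 0.2},
    {"rx": 0, "ry": 0, "rz": 0.026, "x": 0.39, "y": 0.215, "z": -0.1566, "fingers": 0.2},
    {"rx": 0, "ry": 0, "rz": 0.0282, "x": 0.44, "y": 0.24, "z": -0.1566, "fingers": 0.2},
    {"rx": 0, "ry": 0, "rz": 0.0282, "x": 0.44, "y": 0.24, "z": -0.1566, "fingers": 0.2},
  ],
)

```text
time: 24.92
ee_pos: [0.5037, 0.2027, 0.2486]
eef_rot: [0.633, 0.774, -0.0, -0.0]
ft_force: [-1.3, -1.2, -1.0]
width: 0.0351
```

```bash
python3 - <<'E'
from fit import *
s=st(); mv([.517,.2793,.20],.194)
c=viewer.camera("side");cv2.imwrite("pics/k_side.png",cv2.resize(c["color"][120:280,230:390,::-1],(640,640))[:600])
c=viewer.camera("wrist");cv2.imwrite("pics/k_wrist.png",c["color"][:,:,::-1]);np.savez("k_wrist.npz",**c)
W=cloud(c);W[285:]=np.nan
fit(W,(.517,.2793),.056,.067,.035)
E
```

```text
t 24.93 p [0.5037 0.2027 0.2486] yaw 0.2009 z [-7.e-04 -3.e-04 -1.e+00] F [-1.3 -1.2 -1. ] w 0.0351 q [-1.06  0.2   0.68  1.77 -0.13  1.22 -0.15]
shift [0.0724 0.0284 0.0485] turn [-0.0001  0.      0.0011]
1112 [516.9 279.8] [45.3 40.1] 11.2 zmed 0.0631 panel x,y mm [ 0.3 65.7]
```

View pics/k_side.png

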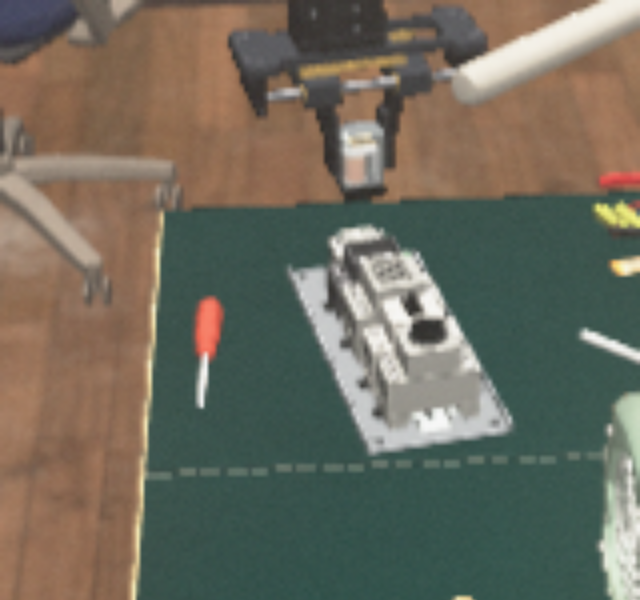

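View pics/k_wrist.png

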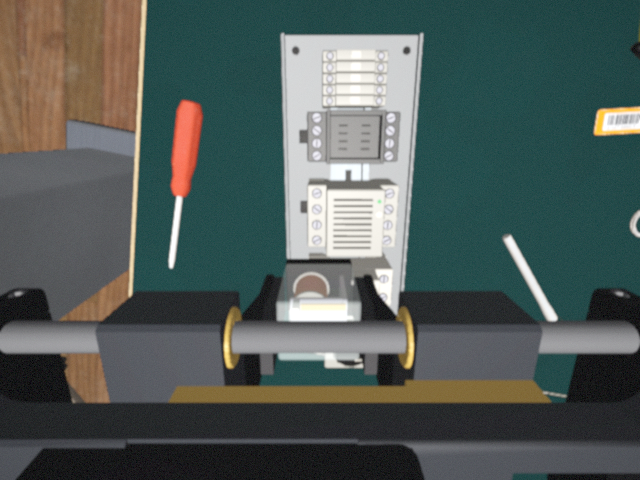

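```bash
python3 - <<'E'
from fit import *
s=st();c=np.load("k_wrist.npz");W=cloud(c)[255:320,280:355].reshape(-1,3)
T=R.from_quat(s["eef_rot"]).inv().apply(W-s["ee_pos"])
for z in np.arange(.02,.1,.008):
    q=T[(abs(T[:,2]-z)<.004)&(abs(T[:,0])<.04)]
    if len(q)>5: print(z.round(3),len(q),np.percentile(q[:,0],[5,50,95]).round(4),np.percentile(q[:,1],[2,98]).round(4))
E
```

```text
t 25.02 p [0.5044 0.1977 0.249 ] yaw 0.1946 z [-4.0e-04 -1.1e-03 -1.0e+00] F [ 0.3 -0.7 -1.4] w 0.0351 q [-1.06  0.2   0.69  1.77 -0.13  1.22 -0.15]
0.036 1705 [0.008  0.0129 0.0161] [-0.0155  0.014 ]
0.044 615 [0.0154 0.0159 0.0163] [-0.0161  0.0146]
0.052 562 [0.0154 0.0159 0.0163] [-0.0166  0.0153]
0.06 485 [0.0154 0.0159 0.0163] [-0.0171  0.016 ]
0.068 450 [0.0153 0.0159 0.0164] [-0.0185  0.0163]
0.076 335 [0.0155 0.0159 0.0162] [-0.0168  0.0163]
0.084 344 [0.0154 0.0159 0.0163] [-0.0167  0.0166]
```

```bash
python3 - <<'E'
from fit import *
c=np.load("k_wrist.npz")
Rtc=R.from_matrix([[-.001,-.958,-.288],[1,-.001,.001],[-.001,-.288,.958]])
Rt=R.from_quat(c["rotation"])*Rtc.inv(); p=c["xyz"]-Rt.apply([.0796,.0001,-.0922]); print("tcp at pic",p)
W=cloud(c)[255:320,280:355].reshape(-1,3); T=Rt.inv().apply(W-p)
q=T[(T[:,2]>.045)&(T[:,2]<.09)&(abs(T[:,0])<.04)];print(np.median(q[:,0]),np.percentile(q[:,1],[2,98]))
s=st(); mv([.517,.2796,.20],.194); mv([.517,.2796,.1446],.194)
E
```

```text
tcp at pic [0.50377702 0.19950797 0.24874837]
0.013957169991959702 [-0.01657503  0.01637735]
t 25.02 p [0.5044 0.1977 0.249 ] yaw 0.1946 z [-4.0e-04 -1.1e-03 -1.0e+00] F [ 0.3 -0.7 -1.4] w 0.0351 q [-1.06  0.2   0.69  1.77 -0.13  1.22 -0.15]
shift [0.078  0.0282 0.0489] turn [-0.0001  0.0002  0.0001]
shift [0.078  0.0283 0.1043] turn [-0.0001  0.0002  0.0001]
```

Emit:
drive_tool(
  plan=[
    {"rx": 0, "ry": 0, "rz": 0, "x": 0.04, "y": 0.015, "z": 0.01, "fingers": 0.2},
    {"rx": 0, "ry": 0, "rz": 0, "x": 0.078, "y": 0.028, "z": 0.04, "fingers": 0.2},
    {"rx": 0, "ry": 0, "rz": 0, "x": 0.078, "y": 0.028, "z": 0.07, "fingers": 0.2},
    {"rx": 0, "ry": 0, "rz": 0, "x": 0.078, "y": 0.028, "z": 0.08, "fingers": 0.2},
    {"rx": 0, "ry": 0, "rz": 0, "x": 0.078, "y": 0.028, "z": 0.08, "fingers": 0.2},
    {"rx": 0, "ry": 0, "rz": 0, "x": 0.078, "y": 0.028, "z": 0.08, "fingers": 0.2},
    {"rx": 0, "ry": 0, "rz": 0, "x": 0.078, "y": 0.028, "z": 0.08, "fingers": 0.2},
  ],
)

```text
time: 25.9
ee_pos: [0.5175, 0.2797, 0.1705]
eef_rot: [0.636, 0.772, 0.001, 0.0]
ft_force: [-0.7, 0.3, -0.2]
width: 0.035
```

```bash
python3 - <<'E'
from fit import *
for i in range(4):
    c=viewer.camera("wrist"); s=st()
mv([.517,.2796,.1446],.194)
Rtc=R.from_matrix([[-.001,-.958,-.288],[1,-.001,.001],[-.001,-.288,.958]])
Rt=R.from_quat(c["rotation"])*Rtc.inv(); print("tcp cam",c["xyz"]-Rt.apply([.0796,.0001,-.0922]))
cv2.imwrite("pics/l_wrist.png",c["color"][:,:,::-1])
W=cloud(c);W[262:]=np.nan
z=W[...,2];q=(z>.058)&(z<.067)&(np.hypot(W[...,0]-.517,W[...,1]-.2796)<.035);print(q.sum())
E
```

```text
t 25.95 p [0.5174 0.2798 0.1702] yaw 0.1936 z [ 0.0011  0.0012 -1.    ] F [-0.1 -1.3 -0.3] w 0.0345 q [-1.07  0.39  0.62  1.74 -0.25  1.09 -0.18]
t 26.0 p [0.5173 0.2798 0.17  ] yaw 0.1937 z [ 8.e-04  9.e-04 -1.e+00] F [-0.2  0.2 -0.9] w 0.0352 q [-1.07  0.39  0.62  1.74 -0.25  1.09 -0.18]
t 26.05 p [0.5172 0.2798 0.1698] yaw 0.1939 z [ 6.e-04  7.e-04 -1.e+00] F [ 1.   0.2 -1.6] w 0.0348 q [-1.07  0.39  0.62  1.74 -0.25  1.09 -0.18]
t 26.1 p [0.5171 0.2798 0.1696] yaw 0.1939 z [ 4.e-04  5.e-04 -1.e+00] F [-0.2  0.  -0.6] w 0.0347 q [-1.07  0.39  0.62  1.74 -0.25  1.09 -0.18]
shift [-0.0002 -0.0001  0.025 ] turn [ 0.0001 -0.0001 -0.    ]
tcp cam [0.51683679 0.27979432 0.16981783]
813
```

View pics/l_wrist.png

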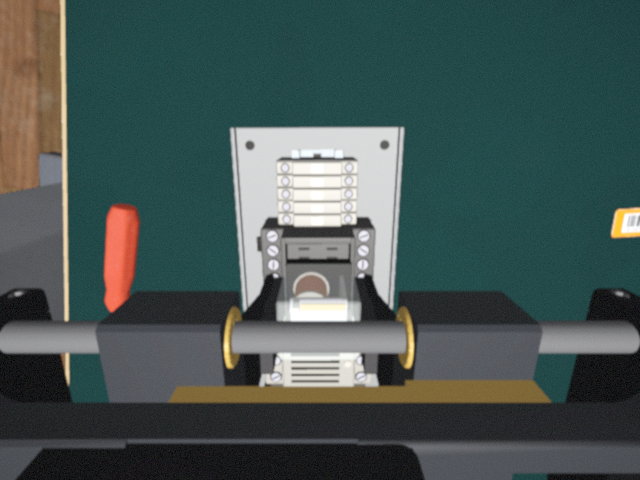

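Relay (320,280) is centred over the recess (318,250). Lowering gently.

Emit:
drive_tool(
  plan=[
    {"rx": 0, "ry": 0, "rz": 0, "x": 0, "y": 0, "z": 0.008, "fingers": 0.2},
    {"rx": 0, "ry": 0, "rz": 0, "x": 0, "y": 0, "z": 0.012, "fingers": 0.2},
    {"rx": 0, "ry": 0, "rz": 0, "x": 0, "y": 0, "z": 0.016, "fingers": 0.2},
    {"rx": 0, "ry": 0, "rz": 0, "x": 0, "y": 0, "z": 0.019, "fingers": 0.2},
    {"rx": 0, "ry": 0, "rz": 0, "x": 0, "y": 0, "z": 0.022, "fingers": 0.2},
    {"rx": 0, "ry": 0, "rz": 0, "x": 0, "y": 0, "z": 0.024, "fingers": 0.2},
    {"rx": 0, "ry": 0, "rz": 0, "x": 0, "y": 0, "z": 0.025, "fingers": 0.2},
    {"rx": 0, "ry": 0, "rz": 0, "x": 0, "y": 0, "z": 0.025, "fingers": 0.2},
  ],
)

```text
time: 27.1
ee_pos: [0.5171, 0.2797, 0.1449]
eef_rot: [0.635, 0.772, 0.0, -0.0]
ft_force: [-2.5, -2.3, 6.4]
width: 0.0346
```

Emit:
drive_tool(
  plan=[
    {"rx": 0, "ry": 0, "rz": 0, "x": 0, "y": 0, "z": 0.001, "fingers": 0.2},
    {"rx": 0, "ry": 0, "rz": 0, "x": 0, "y": 0, "z": 0.001, "fingers": 0.2},
    {"rx": 0, "ry": 0, "rz": 0, "x": 0, "y": 0, "z": 0, "fingers": 0.7},
    {"rx": 0, "ry": 0, "rz": 0, "x": 0, "y": 0, "z": 0, "fingers": 0.7},
    {"rx": 0, "ry": 0, "rz": 0, "x": 0, "y": 0, "z": 0, "fingers": 0.7},
    {"rx": 0, "ry": 0, "rz": 0, "x": 0, "y": 0, "z": -0.05, "fingers": 0.7},
    {"rx": 0, "ry": 0, "rz": 0, "x": 0, "y": 0, "z": -0.1, "fingers": 0.7},
    {"rx": 0, "ry": 0, "rz": 0, "x": -0.06, "y": 0, "z": -0.14, "fingers": 0.7},
    {"rx": 0, "ry": 0, "rz": 0, "x": -0.12, "y": 0, "z": -0.16, "fingers": 0.7},
    {"rx": 0, "ry": 0, "rz": 0, "x": -0.16, "y": 0, "z": -0.18, "fingers": 0.7},
    {"rx": 0, "ry": 0, "rz": 0, "x": -0.16, "y": 0, "z": -0.18, "fingers": 0.7},
    {"rx": 0, "ry": 0, "rz": 0, "x": -0.16, "y": 0, "z": -0.18, "fingers": 0.7},
  ],
)

```text
time: 28.6
ee_pos: [0.5476, 0.1234, 0.3239]
eef_rot: [0.635, 0.772, 0.0, -0.0]
ft_force: [-0.1, 0.4, 0.9]
width: 0.0609
```

```bash
python3 - <<'E'
from fit import *
s=st()
c=viewer.camera("wrist");cv2.imwrite("pics/m_wrist.png",c["color"][:,:,::-1])
W=cloud(c);W[285:]=np.nan
fit(W,(.517,.2796),.095,.12,.04);fit(W,(.517,.2796),.058,.068,.035);fit(W,(.5293,.2153),.072,.082,.042);fit(W,(.5419,.1515),.074,.0815,.027);fit(W,(.5419,.1515),.0815,.09,.02);
fit(W,(.508,.323),.048,.056,.05);fit(W,(.5506,.1075),.09,.1,.04);fit(W,(.5506,.1075),.05,.065,.036)
c=viewer.camera("scene");cv2.imwrite("pics/m_scene.png",cv2.resize(c["color"][150:290,190:350,::-1],(640,560)))
print([ (np.round(d["centre"],3).tolist(),d["confidence"]) for n in("red_driver","nippers") for d in nets.find_in(n,"scene")[:1]])
E
```

```text
t 28.6 p [0.5476 0.1234 0.3239] yaw 0.1942 z [-5.e-04  5.e-04 -1.e+00] F [-0.1  0.4  0.9] w 0.0609 q [-0.95  0.2   0.75  1.62 -0.14  1.38  0.01]
1944 [517.2 279.5] [34.9 27.9] 11.7 zmed 0.1092 panel x,y mm [ 0.6 65.4]
646 [517.1 279.5] [45.  39.5] 10.6 zmed 0.0631 panel x,y mm [ 0.5 65.4]
3018 [529.5 216.5] [45.1 53.1] 11.1 zmed 0.0783 panel x,y mm [0.4 1.2]
1557 [542.7 147.5] [44.4 45.7] 12.2 zmed 0.0783 panel x,y mm [ -0.  -69.1]
163 [545.2 153.1] [ 5.8 25.4] 11.2 zmed 0.0861 panel x,y mm [  3.6 -64.2]
206 [508.3 313.1] [46.7 11.1] 24.4 zmed 0.0511 panel x,y mm [ -1.7 100. ]
185 [550.7 107.6] [24.3  6.4] 10.7 zmed 0.094 panel x,y mm [ 1.000e-01 -1.098e+02]
832 [550.3 107.3] [71.1 39.8] 11.1 zmed 0.0546 panel x,y mm [  -0.3 -110. ]
[([0.368, 0.218, 0.017], 0.79), ([0.453, -0.441, 0.014], 0.7)]
```

View pics/m_wrist.png

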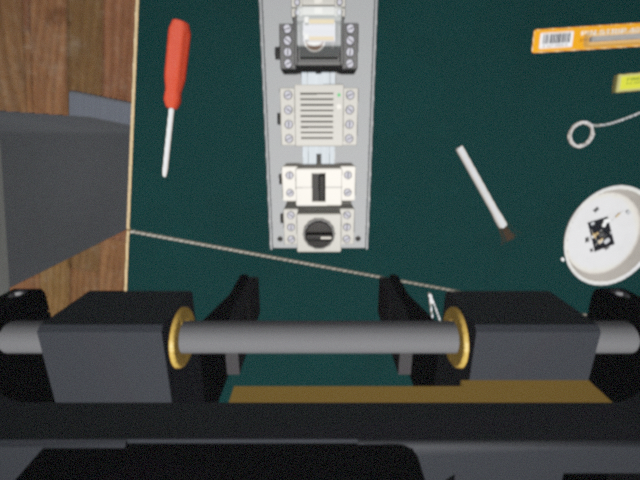

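View pics/m_scene.png

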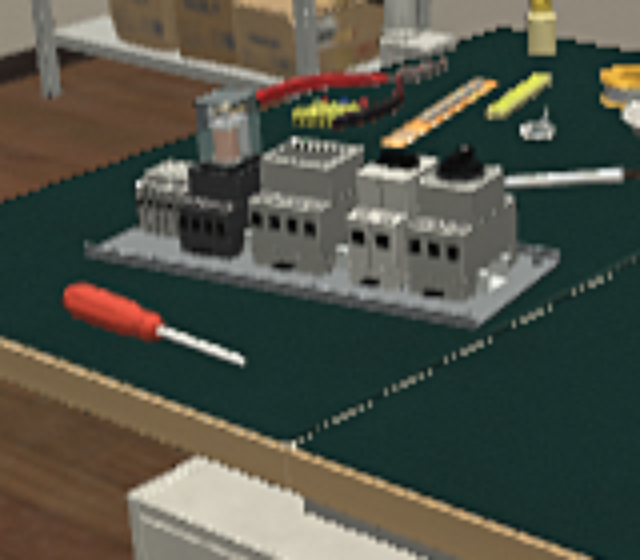

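Everything reads home: the relay's top is at 109 mm (110 expected), the modules are in line, and both bystanders are unmoved. Handing in.

```bash
python3 - <<'E'
from h import *
print(workorder.close_job()); st()
E
```

```text
the job is handed in; nothing more can be done
None
the job is handed in; nothing more can be done
```

I seated the breaker, relay socket and power supply on the rail and plugged the relay home. Everything was released, and I handed the job in at about 29 s of the 106 s allowed. The hand-in reports no verdict, so the figures below are from my last checks.

| Part | Measured | Limit or expected |
|---|---|---|
| Breaker to main switch, centre to centre | about 46 mm (47 mm from the tool position at placement) | under 53 mm |
| Socket to terminals, centre to centre | about 45 mm | under 55 mm |
| Supply from panel middle | about 1 mm | within 45 mm |
| Module offset across the rail (x) | about 0.5 mm or less | within 4 mm |
| Module tops | match a base about 8 mm up | 8.6 mm seated |
| Relay top | 109.2 mm | 109.6 mm home |
| Relay centre vs socket centre | within 1 mm | under 6 mm |

- **Bystanders:** the red screwdriver and blue nippers were found within about 3 mm of where they started, which is within the detector's error.
- **Forces:** the highest reading was about 29 N at the wrist, while pressing the breaker down.
- **Checks that disagreed:** one camera outline of the breaker's top also took in part of the main switch, so I took its position along the rail from its toggle and the tool position instead. One partial outline of the terminals was unusable for the same reason; the terminals' position comes from the first look.
- **Early refusal:** the first move call was refused because rows left out some fields. The arm did not move, and later calls gave every field.

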